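Clear the checked tea tins: passes to the crate, rejects to the returns drawer

TASK

Sort the tagged tea tins standing loose on the bench: open the returns drawer, put the red-tagged ones in it and push it fully shut, and stand each green-tagged tin upright on the floor of an empty cell of the display crate. Leave the tins already in the crate where they are, and do not disturb the cup or the can that stand by the loose tins.

Things in the scene. Friction and masses are not known exactly. Their poses are not given: they have to be found in the camera images.
- green1: A square tea tin, 54 x 54 mm and 76 mm tall, about 0.2 kg, with a heavy dark cast base 22 mm thick, standing on the bench; on its steel lid (38 mm square) and on two of its sides is a GREEN (passed) tag. Body enamel cream, teal or grey, which means nothing. Origin: centre of its underside, z up through the lid, x and y square to its sides. May be absent.
- green2: A square tea tin, 54 x 54 mm and 76 mm tall, about 0.2 kg, with a heavy dark cast base 22 mm thick, standing on the bench; on its steel lid (38 mm square) and on two of its sides is a GREEN (passed) tag. Body enamel cream, teal or grey, which means nothing. Origin: centre of its underside, z up through the lid, x and y square to its sides. May be absent.
- green3: A square tea tin, 54 x 54 mm and 76 mm tall, about 0.2 kg, with a heavy dark cast base 22 mm thick, standing on the bench; on its steel lid (38 mm square) and on two of its sides is a GREEN (passed) tag. Body enamel cream, teal or grey, which means nothing. Origin: centre of its underside, z up through the lid, x and y square to its sides. May be absent.
- red1: A square tea tin, 54 x 54 mm and 76 mm tall, about 0.2 kg, with a heavy dark cast base 22 mm thick, standing on the bench; on its steel lid (38 mm square) and on two of its sides is a RED (reject) tag. Body enamel cream, teal or grey, which means nothing. Origin: centre of its underside, z up through the lid, x and y square to its sides. May be absent.
- red2: A square tea tin, 54 x 54 mm and 76 mm tall, about 0.2 kg, with a heavy dark cast base 22 mm thick, standing on the bench; on its steel lid (38 mm square) and on two of its sides is a RED (reject) tag. Body enamel cream, teal or grey, which means nothing. Origin: centre of its underside, z up through the lid, x and y square to its sides. May be absent.
- stock1: A tin of the same kind and size with a green tag that already stands in one of the crate's cells; stays there. Origin: centre of its underside. Absent in some starts: each cell may be taken or empty.
- stock2: A tin of the same kind and size with a green tag that already stands in one of the crate's cells; stays there. Origin: centre of its underside. Absent in some starts: each cell may be taken or empty.
- stock3: A tin of the same kind and size with a green tag that already stands in one of the crate's cells; stays there. Origin: centre of its underside. Absent in some starts: each cell may be taken or empty.
- stock4: A tin of the same kind and size with a green tag that already stands in one of the crate's cells; stays there. Origin: centre of its underside. Absent in some starts: each cell may be taken or empty.
- stock5: A tin of the same kind and size with a green tag that already stands in one of the crate's cells; stays there. Origin: centre of its underside. Absent in some starts: each cell may be taken or empty.
- stock6: A tin of the same kind and size with a green tag that already stands in one of the crate's cells; stays there. Origin: centre of its underside. Absent in some starts: each cell may be taken or empty.
- crate: Fixed wooden display crate, 228 x 182 mm, 38 mm tall, with 6 cells: three along its x at -74, 0, +74 mm, in two rows along its y at -51 and +51 mm (a 34 mm wide solid bar lies between the rows). Each cell is 68 x 68 mm inside, its floor 8 mm above the bench, walls 30 mm high above that floor. Origin: centre of its underside. It stands left or right of the tins, where the cabinet does not.
- returns: Fixed returns cabinet with green sides and a wooden top, 226 mm wide, 120 mm tall, with one aluminium drawer. Origin: on the bench, 150 mm in front of the middle of the cabinet's front face (the front is at +150 mm along its x, the back at +360 mm); its x points from the robot's side into the cabinet. The drawer slides out along its -x over the origin.
- drawer (a joint): How far the drawer is pulled out, m: 0 closed, 0.18 fully out; it stays where it is left, drag about 1.5 N. It starts shut or a little open.
- drawer_floor (a point): Point on the drawer's inner floor, at the middle of its front edge where it meets the front panel (moves with the drawer); axes as the cabinet's, so the inside spans x 0 to 194 mm and y -95 to +95 mm from here; side and rear walls 28 mm above the floor, front panel 70 mm above it, floor 20 mm above the bench. The cabinet leaves 92 mm of height over the floor, so standing tins pass in. Pulled out 0.17 m or more, the front 165 mm of the floor stand clear of the cabinet.
- drawer_pull (a point): Middle of the top edge of the drawer's red pull tab, 105 mm above the bench: an upright tab 12 mm thick along the drawer's x, 60 mm wide along y, 45 mm tall, its middle 46 mm in front of the front panel, joined to it by a 20 mm wide arm whose top is 37 mm below the tab's top. Can be pinched from above.
- mug: A bystander: blue ceramic cup 72 mm across, 75 mm tall, standing among the tins. Leave it alone. Origin: centre of its underside.
- can: A bystander: Closed food can, 60 mm across, 90 mm tall, at the back of the bench. Leave it alone.

How it is judged:
On the way, in this order (a step that is already met when the one before it is completed fails the run):
1. the returns drawer is pulled out by more than 120 mm (value of joint drawer above 0.12 m), for 0.2 s.
2. every red-tagged tin is in the drawer (x of red1 in the frame of drawer_floor between 0 and 0.195 m and y of red1 in the frame of drawer_floor between -0.095 and 0.095 m and z of red1 in the frame of drawer_floor between -0.01 and 0.05 m and linear speed of each of red1, red2 below 0.02 m/s and x of red2 in the frame of drawer_floor between 0 and 0.195 m and y of red2 in the frame of drawer_floor between -0.095 and 0.095 m and z of red2 in the frame of drawer_floor between -0.01 and 0.05 m), for 0.2 s.
At the end, for the whole second after the job is handed in: Every green-tagged tin stands upright (within 7 degrees) and at rest on the floor of a crate cell (underside within 6 mm of the floor), every red-tagged tin rests in the drawer, and the drawer is shut to within 12 mm (all of step 2 and x of green1 in the frame of crate between -0.105 and 0.105 m and y of green1 in the frame of crate between -0.085 and 0.085 m and z of green1 in the frame of crate between 0 and 0.014 m and angle between each of green1, green2, green3's own z axis and vertical below 0.12 rad and linear speed of each of green1, green2, green3 below 0.02 m/s and x of green2 in the frame of crate between -0.105 and 0.105 m and y of green2 in the frame of crate between -0.085 and 0.085 m and z of green2 in the frame of crate between 0 and 0.014 m and x of green3 in the frame of crate between -0.105 and 0.105 m and y of green3 in the frame of crate between -0.085 and 0.085 m and z of green3 in the frame of crate between 0 and 0.014 m and value of joint drawer below 0.012 m); the robot touches nothing.
It fails at once if a tin that already stood in the crate is lifted out or tipped (moved over 30 mm or tilted over 0.4 rad) ((distance of stock1 from where it was at the start of the episode above 0.03 m or angle between stock1's own z axis and vertical above 0.4 rad) or (distance of stock2 from where it was at the start of the episode above 0.03 m or angle between stock2's own z axis and vertical above 0.4 rad) or (distance of stock3 from where it was at the start of the episode above 0.03 m or angle between stock3's own z axis and vertical above 0.4 rad) or (distance of stock4 from where it was at the start of the episode above 0.03 m or angle between stock4's own z axis and vertical above 0.4 rad) or (distance of stock5 from where it was at the start of the episode above 0.03 m or angle between stock5's own z axis and vertical above 0.4 rad) or (distance of stock6 from where it was at the start of the episode above 0.03 m or angle between stock6's own z axis and vertical above 0.4 rad)).
It fails at once if the cup is moved over 60 mm or knocked over (distance of mug from where it was at the start of the episode above 0.06 m or angle between mug's own z axis and vertical above 0.6 rad).
It fails at once if the can is moved over 40 mm (distance of can from where it was at the start of the episode above 0.04 m).
Of green1, green2, green3 only 2 to 3 are there at a start; the rules pass over those that are not, and their reading is None.
Of red1, red2 only 1 to 2 are there at a start; the rules pass over those that are not, and their reading is None.
Of stock1, stock2, stock3, stock4, stock5, stock6 only 1 to 3 are there at a start; the rules pass over those that are not, and their reading is None.
At some moment in a run one of green1, green2, green3, red1, red2 may be knocked a few centimetres aside while the robot is not near it.
It also fails if it takes over 210 s, if anything falls off the work surface, if the arm or the gripper's body presses on something with over 40 N, if the wrist force passes 120 N, or if a joint passes its speed limit or range.

ROBOT

A 7-joint arm with a two-finger parallel gripper is mounted at the origin on the work surface. World frame = base frame: x ahead of the robot, y to its left, z up, the work surface at z = 0. Lengths are in m, angles in rad, forces in N, time in s.
With the tool pointing down it reaches from about 0.425 to 0.875 m from the base axis. Payload 4.7 kg.
Tool frame: the origin (TCP) lies at the very end of the fingers, on their centre line; the grasp point (between the pads) lies 19 mm behind it; x points along the fingers, z is the direction in which the jaws open and shut, and the axes are right-handed (so a half turn about x gives the same grasp; the last joint's range is limited). The gripper opens to 85 mm and grips with 20 to 120 N. Pads are 22 mm wide; open, the fingers measure 114 mm over their backs; the gripper's body (76 mm by 85 mm) begins 54 mm behind the grasp point. The pads swing forward as they close: fully open they stand 13 mm farther back than shut.
Start: joints at [-1.33, 0.321, -0.07, 1.45, 0.023, 1.371, -0.057], TCP at [0.146, 0.633, 0.231] pointing down, gripper open.
Joint ranges: [-2.86, 2.86], [-0.3, 2.09], [-1.38, 1.24], [0.06, 2.45], [-1.56, 4.7], [0.09, 2.05], [-2.69, 2.69]. Speed limits (rad/s): [2.57, 2.57, 3.14, 3.14, 3.14, 3.14, 3.14].

INTERFACE

Orientations are given as a unit quaternion [x, y, z, w].
In Python, from plant import env, cams, order gives the robot as it stands.
- The arm moves only by the shell command python3 -m inch 'ROWS' [FORCE]. ROWS is JSON, a list of rows, each an object with "delta_pos": the shift along the tool's x, y, z in units of 40 mm (1.0 is 40 mm), a list of three; "rotation": the turn, a rotation vector about the tool's x, y, z in units of 6 degrees (1.0 is 6 degrees), a list of three; "fingers": the closure, from -1 (fully open) to 1 (shut). A call has 1 to 5 rows; each row shifts and turns the commanded pose from where the row before left it, along the tool's axes as they then stand; what a row does not reach is not made up. A row lasts 1/10 s, in which the tool goes at most 50 mm and 8.59 degrees, less where a joint would pass 70% of its speed; a pose out of reach is approached as far as the arm can. A call is refused whole if a number of a shift passes 1 or a number of a turn 1, either way. A call with a gripper value outside its range is refused whole. The fingers move at their own pace and stop on an object; FORCE is the grip in N (left out, the last holds). Time passes only in rows, so rows that do not move let the fingers close. It gives the time, the measured TCP pose, the force and the opening at its end, in the units of the state.
- env.observe(): the state, without advancing time (a new reading comes with each control period).
- cams.grab_frame(name): name is "scene" or "side" or "wrist"; returns a dict with "image" (480x640x3 uint8, red, green, blue), "vfov" (degrees; the focal length in pixels is half the picture's height over the tangent of half this angle, whatever the lens; pixels are square), "cx", "cy" (the principal point, pixels), "rvec" (rotation vector, rad) and "tvec" (3), from world to camera coordinates, as OpenCV has them. Camera axes: x right, y down, z forward; pixel columns grow to the right and rows downward; lengths in m; the calibration is good to about 2 mm. The wrist camera is an equidistant fisheye: a pixel r from the principal point sees the ray r / f radians off the axis. A picture is of the moment at which its call begins. There is no depth.
- order.hand_in(): hands the job in, once; it reports no verdict.
Trained networks look in the newest picture that a camera, given by its name, has taken for a name from the list of things; names that differ only in an ending like _2 or _b are one class to them, and where a whole thing is asked for, a point or a joint stands for the part that bears it (a point fixed in the world has none). Each returns a list of dicts, best first, with "conf" (0 to 1); they miss things now and then, are a little off and sometimes report something else, mostly with a low value. They report only what shows in the picture. A call takes as long as a camera call.
- cams.spot_in(camera, query): "point" ([column, row] in pixels, amid what is visible of it).
The state is a dict: "clock": time; "q": joint angles; "joint_velocities": joint speeds; "joint_torque": joint torques, N m; "ee_pos": TCP position; "tcp_rot": TCP orientation; "contact_force": force on the tool from outside, world axes, zero at the start; "ft_torque": the same for the moment, N m; "grip_width": opening from 0.0 (shut) to 1.0 (fully open).
Only numpy, scipy, OpenCV 4.12 (cv2) and the standard library are available. Lean on these libraries where they do the work, as an engineer would, in place of code of your own. Each camera call takes 0.05 s, during which the arm holds its last target. There are 200 camera calls.

## Working session

There is one attempt and no reset: what is moved stays moved. The work goes in short steps, Python scripts to look and compute and a shell command to move; the robot and the scene stay as the last step left them, time stands still between calls to the robot, and variables do not carry over. Pictures are saved under pics/ and viewed, about 12 in all and at most 16, crops included, and the job is handed in when it is done.

```bash
ls; mkdir -p pics
cat > h.py <<'E'
import numpy as np, cv2
from plant import env, cams, order
from scipy.spatial.transform import Rotation as R
def grab(n,save=None):
    f=cams.grab_frame(n)
    if save: cv2.imwrite('pics/'+save,cv2.cvtColor(f['image'],cv2.COLOR_RGB2BGR))
    return f
def ray(f,n,p):
    fl=240/np.tan(np.radians(f['vfov'])/2)
    d=np.array([p[0]-f['cx'],p[1]-f['cy']])/fl
    if n=='wrist':
        r=np.hypot(*d); v=np.array([*(d/max(r,1e-9)*np.sin(r)),np.cos(r)])
    else: v=np.array([*d,1.])
    M=R.from_rotvec(np.ravel(f['rvec'])).as_matrix()
    return -M.T@np.ravel(f['tvec']), M.T@v
def onz(f,n,p,z):
    o,v=ray(f,n,p); return o+v*(z-o[2])/v[2]
def proj(f,n,P):
    fl=240/np.tan(np.radians(f['vfov'])/2)
    c=R.from_rotvec(np.ravel(f['rvec'])).as_matrix()@np.asarray(P)+np.ravel(f['tvec'])
    if n=='wrist':
        t=np.arctan2(np.hypot(c[0],c[1]),c[2]); u=c[:2]/max(np.hypot(c[0],c[1]),1e-9)*t
    else: u=c[:2]/c[2]
    return u*fl+[f['cx'],f['cy']]
def togo(x,y,z=None,yaw=None):
    s=env.observe(); M=R.from_quat(s['tcp_rot']).as_matrix(); p=s['ee_pos']
    d=np.array([x,y,z if z is not None else p[2]])-p
    print('tcp',np.round(p,4),'zaxis yaw',np.round(np.degrees(np.arctan2(M[1,2],M[0,2])),1),'units tool',np.round(M.T@d/0.04,2))
E
python3 - <<'E'
from h import *
np.set_printoptions(precision=3,suppress=True)
s=env.observe();print({k:np.round(v,3) for k,v in s.items()})
print(R.from_quat(s['tcp_rot']).as_matrix())
for n in ('scene','side','wrist'):
    f=grab(n,n+'0.png'); o,v=ray(f,n,(f['cx'],f['cy'])); print(n,f['vfov'],o,v)
    for q in ('green1','red1','stock1','crate','returns','drawer_pull','mug','can'):
        print(' ',q,[(np.round(d['point']).tolist(),round(d['conf'],2),onz(f,n,d['point'],{'drawer_pull':.085,'crate':.02,'returns':.12}.get(q,.06))[:2].round(3).tolist()) for d in cams.spot_in(n,q)])
E
```

```text
pics
{'clock': np.float64(0.0), 'q': array([-1.33 ,  0.322, -0.07 ,  1.452,  0.023,  1.371, -0.057]), 'joint_velocities': array([ 0.001, -0.001, -0.   ,  0.   , -0.   ,  0.001, -0.001]), 'joint_torque': array([ -0.   , -49.359,  -0.382, -31.433,   0.013,   0.012,   0.   ]), 'ee_pos': array([0.146, 0.633, 0.23 ]), 'tcp_rot': array([-0.441,  0.554,  0.44 ,  0.553]), 'contact_force': array([0.122, 0.197, 1.206]), 'ft_torque': array([0.006, 0.042, 0.009]), 'grip_width': np.float64(0.996)}
[[-0.    -0.974  0.225]
 [-0.002  0.225  0.974]
 [-1.    -0.    -0.002]]
scene 56.546689650942035 [ 1.052 -0.733  0.72 ] [-0.417  0.689 -0.593]
  green1 [([305.0, 240.0], 0.97, [0.562, 0.033]), ([334.0, 251.0], 0.58, [0.647, 0.031]), ([309.0, 279.0], 0.18, [0.651, -0.09])]
  red1 [([271.0, 225.0], 0.83, [0.451, 0.039]), ([275.0, 265.0], 0.79, [0.558, -0.09])]
  stock1 [([164.0, 314.0], 0.95, [0.461, -0.341])]
  crate [([213.0, 331.0], 0.59, [0.547, -0.297])]
  returns [([412.0, 211.0], 0.66, [0.765, 0.215])]
  drawer_pull [([358.0, 194.0], 0.85, [0.587, 0.266])]
  mug [([309.0, 278.0], 0.98, [0.649, -0.
[... 259 characters left out ...]
, 405.0], 0.49, [0.455, -0.342])]
  red1 [([250.0, 266.0], 0.97, [0.43, 0.037]), ([321.0, 284.0], 0.73, [0.535, -0.083]), ([271.0, 173.0], 0.63, [0.614, 0.292])]
  stock1 [([361.0, 408.0], 0.64, [0.453, -0.347]), ([321.0, 226.0], 0.17, [0.622, 0.06])]
  crate [([384.0, 366.0], 0.77, [0.549, -0.287])]
  returns [([300.0, 153.0], 0.93, [0.68, 0.255])]
  drawer_pull [([263.0, 171.0], 0.61, [0.587, 0.281])]
  mug [([360.0, 263.0], 0.59, [0.634, -0.08])]
  can [([372.0, 211.0], 0.87, [0.752, 0.039]), ([300.0, 153.0], 0.22, [0.718, 0.327])]
wrist 65.70646984690485 [0.083 0.647 0.374] [ 0.252 -0.058 -0.966]
  green1 []
  red1 []
  stock1 []
  crate []
  returns []
  drawer_pull []
  mug []
  can []
```

View pics/scene0.png

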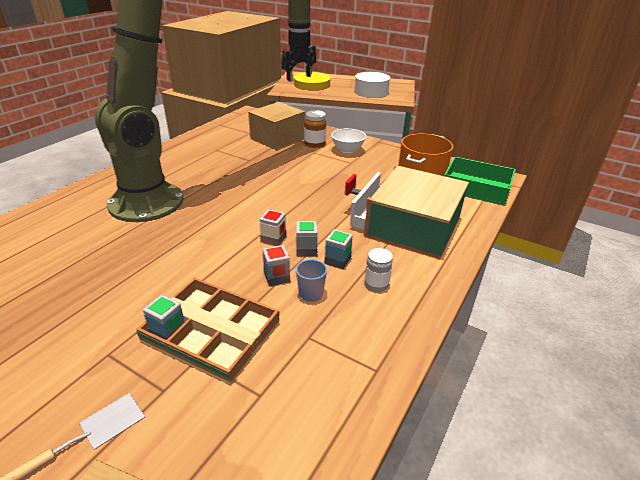

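View pics/side0.png

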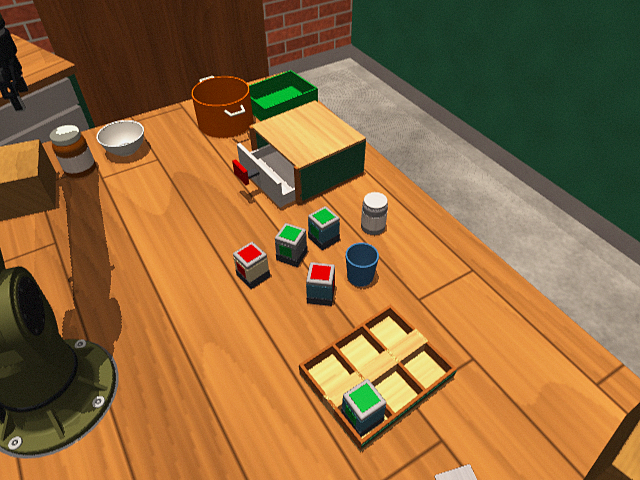

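Scene view: red lids at (272,217) and (276,254), green at (306,227) and (340,238), stock at (163,307), and the pull tab at (351,184). The side view agrees: reds (250,254) and (320,272), greens (291,231) and (323,214), tab (240,172). The drawer is a little open. Next I'll fit the lids by colour and enlarge the crate and cabinet.

```bash
cat > lids.py <<'E'
from h import *
def lids(n,f,zs=.0765):
    hsv=cv2.cvtColor(f['image'],cv2.COLOR_RGB2HSV); H,S,V=cv2.split(hsv); out=[]
    for c,m in (('G',(H>45)&(H<75)&(S>150)&(V>120)),('R',((H<5)|(H>175))&(S>190)&(V>130))):
        k,l,st,ce=cv2.connectedComponentsWithStats(m.astype(np.uint8))
        for i in range(1,k):
            if not 60<st[i,4]<4000: continue
            # split lid (brightest) from side tag
            mm=(l==i); mm&=V>np.percentile(V[mm],90)-25
            k2,l2,st2,_=cv2.connectedComponentsWithStats(mm.astype(np.uint8)); j=1+np.argmax(st2[1:,4])
            ys,xs=np.nonzero(l2==j)
            P=np.array([onz(f,n,(x,y),zs)[:2] for x,y in zip(xs,ys)])
            (cx,cy),(w,h),a=cv2.minAreaRect((P*1000).astype(np.float32))
            out.append((c,np.round(P.mean(0),3).tolist(),'px',int(xs.mean()),int(ys.mean()),'wh',round(w),round(h),'ang',round(a%90)))
    return out
E
python3 - <<'E'
from lids import *
ims=[]
for n in ('scene','side'):
    f=grab(n)
    for o in lids(n,f): print(n,*o)
    I=cv2.cvtColor(f['image'],cv2.COLOR_RGB2BGR)
    (a,b),(c,d)={'scene':((130,270),(335,165)),'side':((292,300),(225,95))}[n]
    ims.append(np.hstack([cv2.resize(I[y:y+120,x:x+160],(400,300),interpolation=cv2.INTER_CUBIC) for x,y in ((a,b),(c,d))]))
cv2.imwrite('pics/c1.png',np.vstack(ims))
E
```

```text
scene G [0.851, 0.566] px 479 179 wh 168 28 ang 6
scene G [0.544, 0.066] px 306 225 wh 34 32 ang 33
scene G [0.636, 0.072] px 339 235 wh 35 36 ang 8
scene G [0.453, -0.337] px 161 305 wh 36 37 ang 2
scene R [0.442, 0.058] px 272 215 wh 34 36 ang 12
scene R [0.543, -0.068] px 275 252 wh 37 35 ang 49
side G [0.791, 0.587] px 277 97 wh 136 60 ang 6
side G [0.636, 0.073] px 323 215 wh 37 36 ang 7
side G [0.544, 0.066] px 289 232 wh 34 37 ang 33
side G [0.462, -0.34] px 364 397 wh 37 38 ang 2
side R [0.551, 0.346] px 239 165 wh 8 57 ang 5
side R [0.44, 0.059] px 248 252 wh 36 37 ang 9
side R [0.542, -0.067] px 320 272 wh 36 37 ang 50
```

View pics/c1.png

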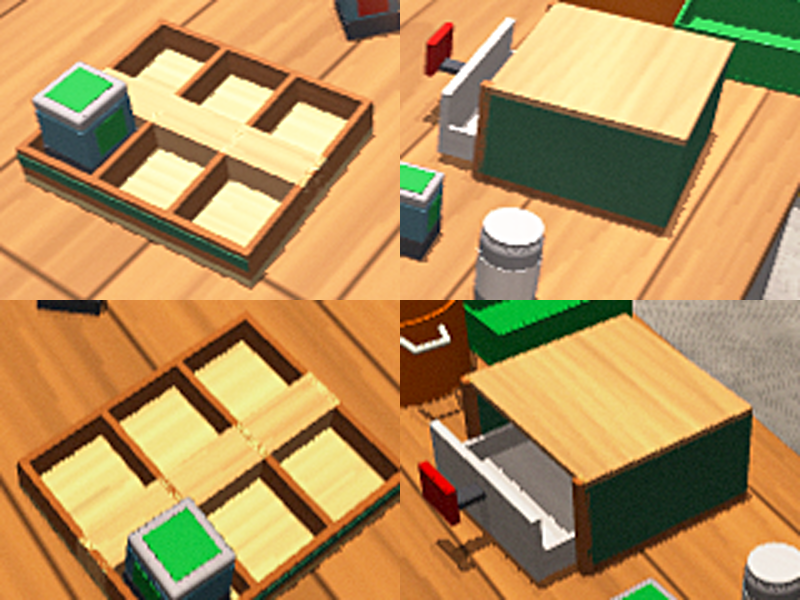

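Crop: crate has one stock tin in the left corner and five empty cells. The drawer is slightly open, with the red tab at (240,172) in the side view. I'll compute the crate, cabinet and tab poses from corner picks.

```bash
cat > geo.py <<'E'
from h import *
np.set_printoptions(precision=4,suppress=True)
fs={n:grab(n) for n in('scene','side')}
def pk(n,off,z,pts): return np.array([onz(fs[n],n,(off[0]+x/2.5,off[1]+y/2.5),z)[:2] for x,y in pts])
C=pk('scene',(130,270),.038,[(163,22),(373,102),(250,248),(20,148)]);print('crate scene',C.tolist(),C.mean(0))
print('crate side',pk('side',(292,300),.038,[(20,162),(247,20)]).tolist())
for n,o,p in(('scene',(335,165),[(155,5),(335,42),(290,138),(85,85)]),('side',(225,95),[(65,78),(228,15),(350,108),(185,182)])):
    K=pk(n,o,.12,p);print('cab',n,K.round(3).tolist(),K.mean(0))
print('tab scene',pk('scene',(335,165),.105,[(28,38),(50,24)]))
print('tab side',pk('side',(225,95),.105,[(19,165),(27,162),(57,190),(50,195)]))
print('panel top z.09 scene',pk('scene',(335,165),.09,[(50,85),(115,20)]),'side',pk('side',(225,95),.09,[(33,122),(175,242)]))
E
python3 geo.py
```

```text
crate scene [[0.41701877070510274, -0.2105876710701805], [0.6394021044835723, -0.18955852759268987], [0.6507405852755331, -0.36218708463489635], [0.43006595892371235, -0.38667945128663483]] [ 0.5343 -0.2873]
crate side [[0.4105213968794257, -0.21039096976289579], [0.6310184026626774, -0.1965344793427355]]
cab scene [[0.636, 0.42], [0.843, 0.448], [0.862, 0.227], [0.649, 0.207]] [0.7473 0.3254]
cab side [[0.629, 0.427], [0.841, 0.443], [0.855, 0.222], [0.65, 0.206]] [0.7439 0.3249]
tab scene [[0.5367 0.2889]
 [0.5419 0.3335]]
tab side [[0.5317 0.3344]
 [0.5405 0.3346]
 [0.5467 0.2783]
 [0.5375 0.2749]]
panel top z.09 scene [[0.5961 0.2324]
 [0.5906 0.4127]] side [[0.5816 0.4135]
 [0.6145 0.1657]]
```

```bash
python3 -m inch '[{"delta_pos":[0,-0.95,-0.48],"rotation":[0,0,0],"fingers":0.1},{"delta_pos":[0,-0.95,-0.48],"rotation":[0,0,0],"fingers":0.1},{"delta_pos":[0,-0.95,-0.48],"rotation":[0,0,0],"fingers":0.1},{"delta_pos":[0,-0.95,-0.48],"rotation":[0,0,0],"fingers":0.1},{"delta_pos":[0,-0.95,-0.48],"rotation":[0,0,0],"fingers":0.1}]'
python3 -m inch '[{"delta_pos":[0,-0.95,-0.48],"rotation":[0,0,0],"fingers":0.1},{"delta_pos":[0,-0.95,-0.48],"rotation":[0,0,0],"fingers":0.1},{"delta_pos":[0,-0.95,-0.48],"rotation":[0,0,0],"fingers":0.1},{"delta_pos":[0,-0.95,-0.48],"rotation":[0,0,0],"fingers":0.1},{"delta_pos":[0,-0.95,-0.48],"rotation":[0,0,0],"fingers":0.1}]'
python3 -m inch '[{"delta_pos":[0,-0.95,-0.48],"rotation":[0,0,0],"fingers":0.1},{"delta_pos":[0,-0.95,-0.48],"rotation":[0,0,0],"fingers":0.1},{"delta_pos":[0,0,0],"rotation":[1,0,0],"fingers":0.1},{"delta_pos":[0,0,0],"rotation":[1,0,0],"fingers":0.1},{"delta_pos":[0,0,0],"rotation":[1,0,0],"fingers":0.1}]'
python3 -m inch '[{"delta_pos":[0,0,0],"rotation":[1,0,0],"fingers":0.1},{"delta_pos":[0,0,0],"rotation":[1,0,0],"fingers":0.1},{"delta_pos":[0,0,0],"rotation":[1,0,0],"fingers":0.1},{"delta_pos":[0,0,0],"rotation":[1,0,0],"fingers":0.1},{"delta_pos":[0,0,0],"rotation":[1,0,0],"fingers":0.1}]'
python3 -m inch '[{"delta_pos":[0,0,0],"rotation":[1,0,0],"fingers":0.1},{"delta_pos":[0,0,0],"rotation":[1,0,0],"fingers":0.1},{"delta_pos":[0,0,0],"rotation":[1,0,0],"fingers":0.1},{"delta_pos":[0,0,0],"rotation":[1,0,0],"fingers":0.1},{"delta_pos":[0,0,0],"rotation":[0,0,0],"fingers":0.1}]'
python3 - <<'E'
from lids import *
f=grab('wrist','w1.png')
togo(.539,.307,.078)
for n in('wrist',):
  for o in lids(n,f): print(n,*o)
E
```

```text
clock: 2.05
ee_pos: [0.3109, 0.4959, 0.2315]
tcp_rot: [-0.44, 0.553, 0.44, 0.554]
contact_force: [0.2, 0.5, 0.3]
grip_width: 0.452
clock: 2.55
ee_pos: [0.4745, 0.3596, 0.2317]
tcp_rot: [-0.44, 0.553, 0.44, 0.554]
contact_force: [-0.1, 0.6, 0.0]
grip_width: 0.448
clock: 3.05
ee_pos: [0.539, 0.3059, 0.2313]
tcp_rot: [-0.347, 0.616, 0.347, 0.616]
contact_force: [-1.0, 0.6, 0.2]
grip_width: 0.451
clock: 3.55
ee_pos: [0.5387, 0.3064, 0.2314]
tcp_rot: [-0.176, 0.685, 0.176, 0.685]
contact_force: [-0.3, -0.5, 0.1]
grip_width: 0.45
clock: 4.05
ee_pos: [0.5387, 0.3064, 0.2313]
tcp_rot: [-0.031, 0.706, 0.031, 0.706]
contact_force: [0.1, 0.1, 0.4]
grip_width: 0.447
tcp [0.5386 0.3065 0.2314] zaxis yaw 5.1 units tool [3.83 0.01 0.01]
wrist R [0.538, 0.33] px 320 185 wh 9 11 ang 5
wrist R [0.542, 0.295] px 321 228 wh 10 50 ang 4
```

View pics/w1.png

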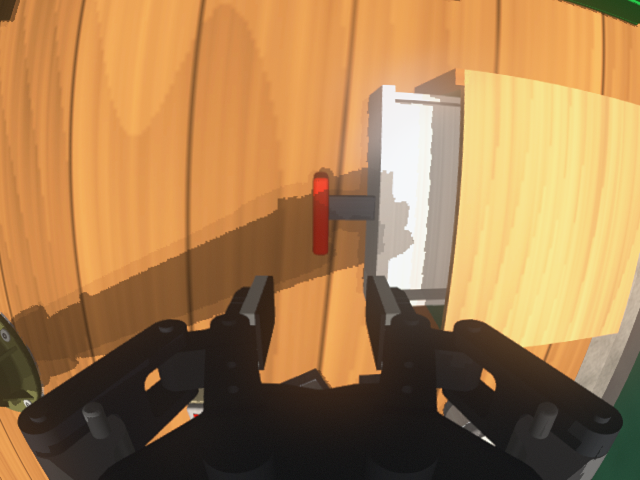

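Wrist view: red tab at column 321, rows 172–254, centred between the fingers. I'll localise it at z = 0.105.

Run:
```python
from h import *
f=grab('wrist')
for p in ((320,176),(321,252),(321,213),(383,90),(370,305)): print(p,onz(f,'wrist',p,.105).round(4),onz(f,'wrist',p,.09).round(4))
```

```text
(320, 176) [0.5366 0.3412 0.105 ] [0.5368 0.3395 0.09  ]
(321, 252) [0.5426 0.2837 0.105 ] [0.5431 0.2789 0.09  ]
(321, 213) [0.5398 0.3139 0.105 ] [0.5402 0.3107 0.09  ]
(383, 90) [0.5759 0.4085 0.105 ] [0.5783 0.4106 0.09  ]
(370, 305) [0.5861 0.2423 0.105 ] [0.589  0.2351 0.09  ]
```

```bash
python3 -m inch '[{"delta_pos":[0.9,0.12,0.03],"rotation":[0,0,0],"fingers":0.1},{"delta_pos":[0.95,0,0],"rotation":[0,0,0],"fingers":0.1},{"delta_pos":[0.95,0,0],"rotation":[0,0,0],"fingers":0.1},{"delta_pos":[0.95,0,0],"rotation":[0,0,0],"fingers":0.1},{"delta_pos":[0,0,0],"rotation":[0,0,0],"fingers":0.1}]' 40
python3 -m inch '[{"delta_pos":[0,0,0],"rotation":[0,0,0],"fingers":1},{"delta_pos":[0,0,0],"rotation":[0,0,0],"fingers":1},{"delta_pos":[0,0,0],"rotation":[0,0,0],"fingers":1},{"delta_pos":[0,0,0],"rotation":[0,0,0],"fingers":1},{"delta_pos":[0,0,0],"rotation":[0,0,0],"fingers":1}]' 40
python3 -m inch '[{"delta_pos":[0,0,-0.3],"rotation":[0,0,0],"fingers":1},{"delta_pos":[0,0,-0.6],"rotation":[0,0,0],"fingers":1},{"delta_pos":[0,0,-0.6],"rotation":[0,0,0],"fingers":1},{"delta_pos":[0,0,-0.6],"rotation":[0,0,0],"fingers":1},{"delta_pos":[0,0,-0.6],"rotation":[0,0,0],"fingers":1}]'
```

```text
clock: 4.65
ee_pos: [0.5355, 0.3091, 0.0757]
tcp_rot: [-0.034, 0.71, 0.029, 0.703]
contact_force: [-1.2, -0.2, -0.8]
grip_width: 0.448
clock: 5.15
ee_pos: [0.5408, 0.3119, 0.0838]
tcp_rot: [-0.03, 0.705, 0.032, 0.708]
contact_force: [-0.4, -0.6, 6.3]
grip_width: 0.131
clock: 5.65
ee_pos: [0.433, 0.3033, 0.0838]
tcp_rot: [-0.029, 0.705, 0.032, 0.708]
contact_force: [2.2, 1.9, 8.5]
grip_width: 0.129
```

```bash
python3 -m inch '[{"delta_pos":[0,0,-0.3],"rotation":[0,0,0],"fingers":1},{"delta_pos":[0,0,-0.3],"rotation":[0,0,0],"fingers":1},{"delta_pos":[0,0,-0.15],"rotation":[0,0,0],"fingers":1},{"delta_pos":[0,0,0],"rotation":[0,0,0],"fingers":1}]'
python3 - <<'E'
from h import *
f=grab('wrist','w2.png')
E
```

```text
clock: 6.05
ee_pos: [0.4019, 0.3008, 0.0837]
tcp_rot: [-0.03, 0.706, 0.033, 0.707]
contact_force: [-1.8, -0.3, 8.3]
grip_width: 0.128
```

View pics/w2.png

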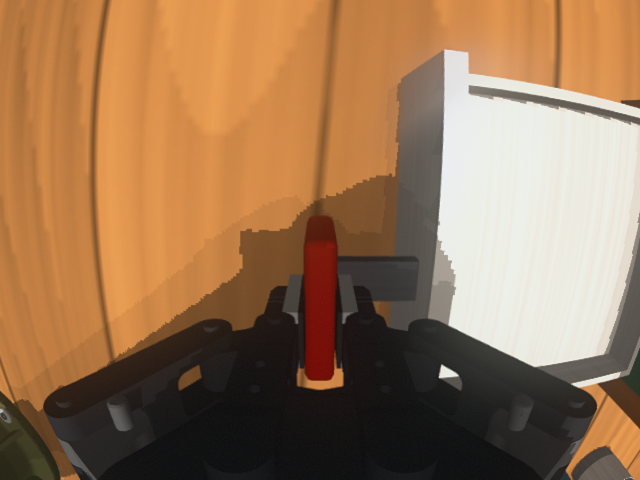

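The tab is held (column 320) and the drawer is out, with no stop felt yet. I'll keep pulling gently towards the stop.

```bash
python3 -m inch '[{"delta_pos":[0,0,-0.1],"rotation":[0,0,0],"fingers":1},{"delta_pos":[0,0,-0.1],"rotation":[0,0,0],"fingers":1},{"delta_pos":[0,0,0],"rotation":[0,0,0],"fingers":1}]'
python3 -m inch '[{"delta_pos":[0,0,-0.1],"rotation":[0,0,0],"fingers":1},{"delta_pos":[0,0,0],"rotation":[0,0,0],"fingers":1}]'
```

```text
clock: 6.4
ee_pos: [0.3961, 0.3004, 0.0838]
tcp_rot: [-0.029, 0.704, 0.033, 0.709]
contact_force: [4.1, 2.2, 7.3]
grip_width: 0.129
clock: 6.6
ee_pos: [0.3961, 0.3004, 0.0838]
tcp_rot: [-0.028, 0.702, 0.033, 0.711]
contact_force: [15.1, 5.2, -3.7]
grip_width: 0.128
```

Stop reached at tab (0.396, 0.300), so the drawer is at 0.18. Next: release, lift, go over red R1 and turn the jaws.

```bash
python3 -m inch '[{"delta_pos":[0,0,0.1],"rotation":[0,0,0],"fingers":0.1},{"delta_pos":[0,0,0],"rotation":[0,0,0],"fingers":0.1},{"delta_pos":[0,0,0],"rotation":[0,0,0],"fingers":0.1},{"delta_pos":[-0.9,0,0],"rotation":[0,0,0],"fingers":0.1},{"delta_pos":[-0.9,0,0],"rotation":[0,0,0],"fingers":0.1}]'
python3 -m inch '[{"delta_pos":[-0.9,0,0],"rotation":[0,0,0],"fingers":-1},{"delta_pos":[-0.9,0,0],"rotation":[0,0,0],"fingers":-1},{"delta_pos":[0,-0.87,0.08],"rotation":[0,0,0],"fingers":-1},{"delta_pos":[0,-0.87,0.08],"rotation":[0,0,0],"fingers":-1},{"delta_pos":[0,-0.87,0.08],"rotation":[0,0,0],"fingers":-1}]'
python3 -m inch '[{"delta_pos":[0,-0.87,0.08],"rotation":[0,0,0],"fingers":-1},{"delta_pos":[0,-0.87,0.08],"rotation":[0,0,0],"fingers":-1},{"delta_pos":[0,-0.87,0.08],"rotation":[0,0,0],"fingers":-1},{"delta_pos":[0,-0.87,0.08],"rotation":[0,0,0],"fingers":-1},{"delta_pos":[0,0,0],"rotation":[-1,0,0],"fingers":-1}]'
python3 -m inch '[{"delta_pos":[0,0,0],"rotation":[-1,0,0],"fingers":-1},{"delta_pos":[0,0,0],"rotation":[-1,0,0],"fingers":-1},{"delta_pos":[0,0,0],"rotation":[-1,0,0],"fingers":-1},{"delta_pos":[0,0,0],"rotation":[-1,0,0],"fingers":-1},{"delta_pos":[0,0,0],"rotation":[-1,0,0],"fingers":-1}]'
python3 -m inch '[{"delta_pos":[0,0,0],"rotation":[-1,0,0],"fingers":-1},{"delta_pos":[0,0,0],"rotation":[-1,0,0],"fingers":-1},{"delta_pos":[0,0,0],"rotation":[-1,0,0],"fingers":-1},{"delta_pos":[0,0,0],"rotation":[-1,0,0],"fingers":-1},{"delta_pos":[0,0,0],"rotation":[-1,0,0],"fingers":-1}]'
python3 -m inch '[{"delta_pos":[0,0,0],"rotation":[-1,0,0],"fingers":-1},{"delta_pos":[0,0,0],"rotation":[-1,0,0],"fingers":-1},{"delta_pos":[0,0,0],"rotation":[-1,0,0],"fingers":-1},{"delta_pos":[0,0,0],"rotation":[-1,0,0],"fingers":-1},{"delta_pos":[0,0,0],"rotation":[-0.8,0,0],"fingers":-1}]'
python3 - <<'E'
from lids import *
for n in('scene','side','wrist'):
  f=grab(n,n+'3.png')
  for o in lids(n,f): print(n,*o)
togo(.441,.058,.037)
E
```

```text
clock: 7.1
ee_pos: [0.3923, 0.2974, 0.1528]
tcp_rot: [-0.032, 0.708, 0.03, 0.705]
contact_force: [1.3, 1.1, 0.6]
grip_width: 0.447
clock: 7.6
ee_pos: [0.4121, 0.1942, 0.2252]
tcp_rot: [-0.031, 0.707, 0.031, 0.706]
contact_force: [-0.8, 0.2, -0.6]
grip_width: 0.998
clock: 8.1
ee_pos: [0.4376, 0.0527, 0.2252]
tcp_rot: [-0.066, 0.704, 0.066, 0.704]
contact_force: [-0.9, 0.3, 0.5]
grip_width: 0.996
clock: 8.6
ee_pos: [0.4367, 0.0579, 0.2249]
tcp_rot: [-0.249, 0.662, 0.25, 0.661]
contact_force: [0.3, 0.0, -0.6]
grip_width: 1.002
clock: 9.1
ee_pos: [0.4367, 0.0579, 0.2249]
tcp_rot: [-0.412, 0.575, 0.412, 0.574]
contact_force: [-0.1, -0.5, 0.7]
grip_width: 0.999
clock: 9.6
ee_pos: [0.4367, 0.0579, 0.2249]
tcp_rot: [-0.542, 0.454, 0.542, 0.454]
contact_force: [0.0, -0.1, 0.1]
grip_width: 1.001
scene G [0.851, 0.566] px 479 179 wh 168 28 ang 6
scene G [0.544, 0.066] px 306 225 wh 34 32 ang 33
scene G [0.637, 0.072] px 339 235 wh 35 36 ang 7
scene G [0.453, -0.337] px 161 305 wh 36 37 ang 2
scene R [0.443, 0.058] px 272 215 wh 34 35 ang 14
scene R [0.543, -0.068] px 275 252 wh 37 35 ang 49
side G [0.791, 0.587] px 277 97 wh 136 60 ang 6
side G [0.636, 0.073] px 323 215 wh 36 36 ang 10
side G [0.544, 0.066] px 289 232 wh 34 37 ang 33
side G [0.462, -0.34] px 364 397 wh 37 38 ang 2
side R [0.403, 0.333] px 185 187 wh 9 57 ang 4
side R [0.542, -0.067] px 320 272 wh 36 37 ang 51
wrist G [0.544, 0.064] px 307 333 wh 37 36 ang 34
wrist R [0.442, 0.057] px 318 222 wh 36 36 ang 10
wrist R [0.399, 0.324] px 591 228 wh 11 62 ang 5
wrist R [0.536, -0.075] px 160 297 wh 21 37 ang 51
tcp [0.437 0.058 0.225] zaxis yaw 99.8 units tool [ 4.7  -0.1  -0.02]
```

```bash
python3 -m inch '[{"delta_pos":[0.9,-0.12,0],"rotation":[0,0,0],"fingers":-1},{"delta_pos":[1,0,0],"rotation":[0,0,0],"fingers":-1},{"delta_pos":[1,0,0],"rotation":[0,0,0],"fingers":-1},{"delta_pos":[1,0,0],"rotation":[0,0,0],"fingers":-1},{"delta_pos":[0.8,0,0],"rotation":[0,0,0],"fingers":-1}]' 40
python3 -m inch '[{"delta_pos":[0,0,0],"rotation":[0,0,0],"fingers":-1},{"delta_pos":[0,0,0],"rotation":[0,0,0],"fingers":1},{"delta_pos":[0,0,0],"rotation":[0,0,0],"fingers":1},{"delta_pos":[0,0,0],"rotation":[0,0,0],"fingers":1},{"delta_pos":[0,0,0],"rotation":[0,0,0],"fingers":1}]' 40
python3 -m inch '[{"delta_pos":[-0.5,0,0],"rotation":[0,0,0],"fingers":1},{"delta_pos":[-0.9,0,0],"rotation":[0,0,0],"fingers":1},{"delta_pos":[-0.9,0,0],"rotation":[0,0,0],"fingers":1},{"delta_pos":[-0.9,0,0],"rotation":[0,0,0],"fingers":1},{"delta_pos":[-0.9,0,0],"rotation":[0,0,0],"fingers":1}]' 40
python3 -c "
from h import *
togo(.546,.358,.060)"
```

```text
clock: 10.25
ee_pos: [0.4411, 0.0585, 0.0353]
tcp_rot: [-0.54, 0.456, 0.541, 0.456]
contact_force: [-1.2, 0.5, -0.0]
grip_width: 0.995
clock: 10.75
ee_pos: [0.4442, 0.0592, 0.0393]
tcp_rot: [0.541, -0.454, -0.54, -0.457]
contact_force: [-0.2, -0.8, 8.1]
grip_width: 0.631
clock: 11.25
ee_pos: [0.4421, 0.0584, 0.2035]
tcp_rot: [-0.541, 0.455, 0.541, 0.456]
contact_force: [-0.0, 0.2, -2.9]
grip_width: 0.629
tcp [0.4421 0.0584 0.2035] zaxis yaw 99.8 units tool [ 3.61 -3.83  6.93]
```

```bash
python3 -m inch '[{"delta_pos":[0,-0.3,0.5],"rotation":[0,0,0],"fingers":1},{"delta_pos":[0,-0.48,0.87],"rotation":[0,0,0],"fingers":1},{"delta_pos":[0,-0.48,0.87],"rotation":[0,0,0],"fingers":1},{"delta_pos":[0,-0.48,0.87],"rotation":[0,0,0],"fingers":1},{"delta_pos":[0,-0.48,0.87],"rotation":[0,0,0],"fingers":1}]'
python3 -m inch '[{"delta_pos":[0,-0.48,0.87],"rotation":[0,0,0],"fingers":1},{"delta_pos":[0,-0.48,0.87],"rotation":[0,0,0],"fingers":1},{"delta_pos":[0,-0.48,0.87],"rotation":[0,0,0],"fingers":1},{"delta_pos":[0,-0.2,0.34],"rotation":[0.8,0,0],"fingers":1},{"delta_pos":[0,0,0],"rotation":[0,0,0],"fingers":1}]'
python3 - <<'E'
from h import *
togo(.546,.358,.061)
f=grab('wrist','w4.png')
E
```

```text
clock: 11.75
ee_pos: [0.5029, 0.2323, 0.2021]
tcp_rot: [-0.541, 0.455, 0.541, 0.456]
contact_force: [0.5, -0.8, -1.8]
grip_width: 0.628
clock: 12.25
ee_pos: [0.5465, 0.3617, 0.2009]
tcp_rot: [-0.522, 0.477, 0.522, 0.477]
contact_force: [0.3, 0.0, -1.7]
grip_width: 0.63
tcp [0.5465 0.3617 0.2009] zaxis yaw 95.2 units tool [ 3.5   0.02 -0.09]
```

View pics/w4.png

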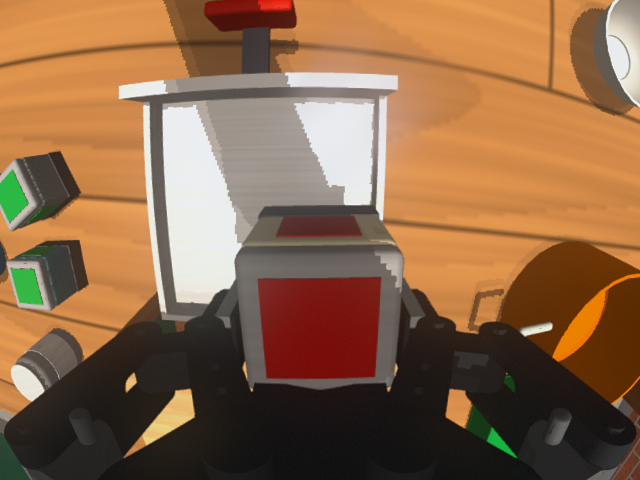

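The red tin is held over the drawer. Inner drawer corners are near (163,98) and (376,98), the left wall bottom is at (175,300), and the cabinet front is around row 320. I'll convert these.

Run:
```python
from h import *
f=grab('wrist')
for p,z in (((120,92),.09),((397,80),.09),((160,105),.048),((175,305),.048),((377,104),.048),((380,205),.048),((250,100),.02),((190,302),.02)): print(p,z,onz(f,'wrist',p,z).round(4))
```

```text
(120, 92) 0.09 [0.4562 0.2006 0.09  ]
(397, 80) 0.09 [0.4384 0.4007 0.09  ]
(160, 105) 0.048 [0.4639 0.2165 0.048 ]
(175, 305) 0.048 [0.6433 0.231  0.048 ]
(377, 104) 0.048 [0.4527 0.3945 0.048 ]
(380, 205) 0.048 [0.5337 0.4059 0.048 ]
(250, 100) 0.02 [0.4559 0.2887 0.02  ]
(190, 302) 0.02 [0.6527 0.2364 0.02  ]
```

```bash
python3 -m inch '[{"delta_pos":[0.6,0,-0.09],"rotation":[0,0,0],"fingers":1},{"delta_pos":[0.8,0,0],"rotation":[0,0,0],"fingers":1},{"delta_pos":[0.8,0,0],"rotation":[0,0,0],"fingers":1},{"delta_pos":[0.7,0,0],"rotation":[0,0,0],"fingers":1},{"delta_pos":[0.4,0,0],"rotation":[0,0,0],"fingers":1}]'
python3 -m inch '[{"delta_pos":[0.1,0,0],"rotation":[0,0,0],"fingers":1},{"delta_pos":[0.05,0,0],"rotation":[0,0,0],"fingers":1},{"delta_pos":[0,0,0],"rotation":[0,0,0],"fingers":1}]'
```

```text
clock: 12.85
ee_pos: [0.5464, 0.3521, 0.0677]
tcp_rot: [-0.521, 0.479, 0.521, 0.477]
contact_force: [-0.5, -0.2, -2.1]
grip_width: 0.625
clock: 13.15
ee_pos: [0.5485, 0.3547, 0.0649]
tcp_rot: [0.521, -0.477, -0.521, -0.479]
contact_force: [0.6, 1.2, -1.2]
grip_width: 0.63
```

```bash
python3 -m inch '[{"delta_pos":[0.06,0,0],"rotation":[0,0,0],"fingers":1},{"delta_pos":[0.05,0,0],"rotation":[0,0,0],"fingers":1},{"delta_pos":[0,0,0],"rotation":[0,0,0],"fingers":1}]'
python3 -m inch '[{"delta_pos":[0,0,0],"rotation":[0,0,0],"fingers":-0.6},{"delta_pos":[0,0,0],"rotation":[0,0,0],"fingers":-0.6},{"delta_pos":[0,0,0],"rotation":[0,0,0],"fingers":-0.6},{"delta_pos":[-0.5,0,0],"rotation":[0,0,0],"fingers":-0.6},{"delta_pos":[-0.8,0,0],"rotation":[0,0,0],"fingers":-0.6}]'
python3 -m inch '[{"delta_pos":[-0.9,0,0],"rotation":[0,0,0],"fingers":-1},{"delta_pos":[-0.9,0,0],"rotation":[0,0,0],"fingers":-1},{"delta_pos":[-0.9,0,0],"rotation":[0,0,0],"fingers":-1},{"delta_pos":[0,0,0],"rotation":[0,0,0],"fingers":-1}]'
python3 - <<'E'
from lids import *
for n in('scene','side'):
  f=grab(n)
  for o in lids(n,f): print(n,*o)
togo(.5425,-.0675,.037)
f=grab('wrist');print(lids('wrist',f,.096))
E
```

```text
clock: 13.45
ee_pos: [0.548, 0.3548, 0.0595]
tcp_rot: [0.521, -0.477, -0.521, -0.478]
contact_force: [-0.1, 0.7, -0.8]
grip_width: 0.632
clock: 13.95
ee_pos: [0.546, 0.3536, 0.1093]
tcp_rot: [-0.521, 0.479, 0.522, 0.476]
contact_force: [1.2, 1.5, -0.1]
grip_width: 0.8
clock: 14.35
ee_pos: [0.5505, 0.3555, 0.2252]
tcp_rot: [0.522, -0.474, -0.521, -0.481]
contact_force: [0.7, -0.9, 0.4]
grip_width: 0.998
scene G [0.851, 0.566] px 479 179 wh 168 28 ang 6
scene G [0.544, 0.066] px 306 225 wh 34 32 ang 33
scene G [0.636, 0.072] px 339 235 wh 35 36 ang 8
scene G [0.453, -0.337] px 161 305 wh 36 37 ang 2
scene R [0.543, -0.068] px 275 252 wh 37 35 ang 49
side G [0.791, 0.587] px 277 97 wh 136 60 ang 6
side G [0.636, 0.073] px 323 215 wh 36 36 ang 10
side G [0.544, 0.066] px 289 232 wh 36 37 ang 34
side G [0.462, -0.339] px 364 397 wh 37 38 ang 2
side R [0.542, -0.067] px 320 272 wh 36 37 ang 50
tcp [0.5481 0.3546 0.22  ] zaxis yaw 95.0 units tool [  4.56   1.07 -10.51]
[('G', [0.54, 0.083], 'px', 27, 192, 'wh', 35, 34, 'ang', 34), ('G', [0.626, 0.09], 'px', 41, 279, 'wh', 34, 34, 'ang', 6), ('G', [0.763, 0.585], 'px', 509, 429, 'wh', 122, 49, 'ang', 39), ('R', [0.393, 0.313], 'px', 282, 10, 'wh', 8, 28, 'ang', 3)]
```

```bash
python3 -m inch '[{"delta_pos":[0,0.1,-0.95],"rotation":[0,0,0],"fingers":-1},{"delta_pos":[0,0.1,-0.95],"rotation":[0,0,0],"fingers":-1},{"delta_pos":[0,0.1,-0.95],"rotation":[0,0,0],"fingers":-1},{"delta_pos":[0,0.1,-0.95],"rotation":[0,0,0],"fingers":-1},{"delta_pos":[0,0.1,-0.95],"rotation":[0,0,0],"fingers":-1}]'
python3 -m inch '[{"delta_pos":[0,0.1,-0.95],"rotation":[0,0,0],"fingers":-1},{"delta_pos":[0,0.1,-0.95],"rotation":[0,0,0],"fingers":-1},{"delta_pos":[0,0.1,-0.95],"rotation":[0,0,0],"fingers":-1},{"delta_pos":[0,0.1,-0.95],"rotation":[0,0,0],"fingers":-1},{"delta_pos":[0,0.1,-0.95],"rotation":[0,0,0],"fingers":-1}]'
python3 -m inch '[{"delta_pos":[0,0.1,-0.95],"rotation":[0,0,0],"fingers":-1},{"delta_pos":[0,0,0],"rotation":[1,0,0],"fingers":-1},{"delta_pos":[0,0,0],"rotation":[1,0,0],"fingers":-1},{"delta_pos":[0,0,0],"rotation":[1,0,0],"fingers":-1},{"delta_pos":[0,0,0],"rotation":[1,0,0],"fingers":-1}]'
python3 -m inch '[{"delta_pos":[0,0,0],"rotation":[1,0,0],"fingers":-1},{"delta_pos":[0,0,0],"rotation":[1,0,0],"fingers":-1},{"delta_pos":[0,0,0],"rotation":[1,0,0],"fingers":-1},{"delta_pos":[0,0,0],"rotation":[0.5,0,0],"fingers":-1},{"delta_pos":[0,0,0],"rotation":[0,0,0],"fingers":-1}]'
python3 - <<'E'
from lids import *
f=grab('wrist','w5.png')
for o in lids('wrist',f): print(*o)
togo(.5425,-.0675,.037)
for n in('side','scene'):
  f=grab(n)
  for o in lids(n,f): print(n,*o)
E
```

```text
clock: 15.0
ee_pos: [0.543, 0.1618, 0.2172]
tcp_rot: [-0.521, 0.479, 0.522, 0.477]
contact_force: [1.1, 0.3, 0.2]
grip_width: 0.997
clock: 15.5
ee_pos: [0.5397, -0.0289, 0.2175]
tcp_rot: [-0.521, 0.478, 0.522, 0.477]
contact_force: [0.9, 0.5, 0.2]
grip_width: 1.004
clock: 16.0
ee_pos: [0.5392, -0.0657, 0.2173]
tcp_rot: [-0.409, 0.577, 0.41, 0.576]
contact_force: [0.8, 0.2, 0.6]
grip_width: 0.998
clock: 16.5
ee_pos: [0.5393, -0.0655, 0.2175]
tcp_rot: [-0.299, 0.642, 0.299, 0.64]
contact_force: [0.3, 0.2, -0.7]
grip_width: 0.995
G [0.556, 0.063] px 458 132 wh 25 31 ang 33
G [0.636, 0.071] px 514 204 wh 37 37 ang 7
G [0.454, -0.352] px 62 328 wh 29 37 ang 1
R [0.543, -0.068] px 320 223 wh 37 36 ang 50
tcp [ 0.5395 -0.0655  0.2177] zaxis yaw 50.1 units tool [ 4.52 -0.1   0.02]
side G [0.782, 0.588] px 274 97 wh 130 60 ang 5
side G [0.641, 0.069] px 325 215 wh 34 31 ang 10
side G [0.544, 0.066] px 289 232 wh 34 37 ang 34
side G [0.462, -0.34] px 364 397 wh 37 38 ang 2
side R [0.553, 0.38] px 234 157 wh 36 38 ang 5
side R [0.403, 0.333] px 186 187 wh 9 58 ang 4
scene G [0.85, 0.566] px 479 179 wh 168 28 ang 6
scene G [0.544, 0.066] px 306 225 wh 34 32 ang 33
scene G [0.637, 0.072] px 339 235 wh 35 36 ang 8
scene G [0.453, -0.337] px 161 305 wh 36 37 ang 2
scene R [0.529, 0.388] px 358 174 wh 35 35 ang 4
```

View pics/w5.png

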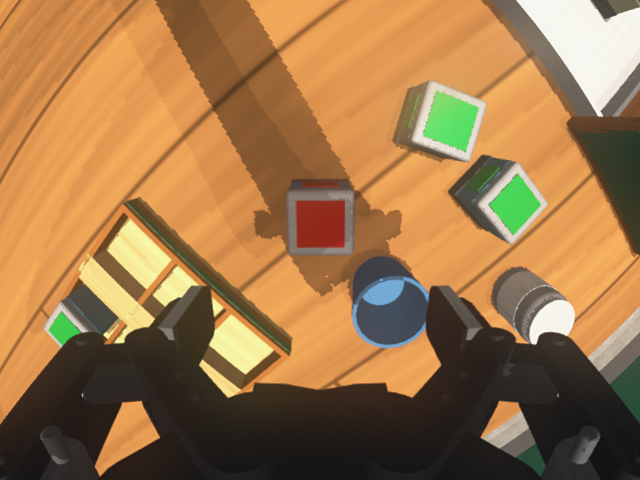

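Wrist view: red tin at (320,223), blue cup rim at (388,310). I'll check cup clearance before going down.

Run:
```python
from h import *
f=grab('wrist')
m=onz(f,'wrist',(390,312),.075)[:2]; print(m)
c=np.array([.5425,-.0675])
for a in(50,140):
  for s in(1,-1):
    t=np.radians(a);k=c+s*np.array([np.cos(t),np.sin(t)])*.05; print(a,s,k,np.hypot(*(k-m))-.036)
```

```text
[ 0.64305504 -0.07272116]
50 1 [ 0.57463938 -0.02919778] 0.04508629257031723
50 -1 [ 0.51036062 -0.10580222] 0.10075585930734293
140 1 [ 0.50419778 -0.03536062] 0.10779550888131628
140 -1 [ 0.58080222 -0.09963938] 0.03182332580500718
```

```bash
python3 -m inch '[{"delta_pos":[0.9,-0.1,0],"rotation":[0,0,0],"fingers":-1},{"delta_pos":[1,0,0],"rotation":[0,0,0],"fingers":-1},{"delta_pos":[1,0,0],"rotation":[0,0,0],"fingers":-1},{"delta_pos":[1,0,0],"rotation":[0,0,0],"fingers":-1},{"delta_pos":[0.6,0,0],"rotation":[0,0,0],"fingers":-1}]' 40
python3 -m inch '[{"delta_pos":[0,0,0],"rotation":[0,0,0],"fingers":-1},{"delta_pos":[0,0,0],"rotation":[0,0,0],"fingers":1},{"delta_pos":[0,0,0],"rotation":[0,0,0],"fingers":1},{"delta_pos":[0,0,0],"rotation":[0,0,0],"fingers":1},{"delta_pos":[0,0,0],"rotation":[0,0,0],"fingers":1}]' 40
python3 -m inch '[{"delta_pos":[-0.5,0,0],"rotation":[0,0,0],"fingers":1},{"delta_pos":[-0.9,0,0],"rotation":[0,0,0],"fingers":1},{"delta_pos":[-0.9,0,0],"rotation":[0,0,0],"fingers":1},{"delta_pos":[-0.9,0,0],"rotation":[0,0,0],"fingers":1},{"delta_pos":[-0.9,0,0],"rotation":[0,0,0],"fingers":1}]' 40
python3 -c "
from h import *
togo(.554,.269,.060)"
```

```text
clock: 17.2
ee_pos: [0.5413, -0.0681, 0.0357]
tcp_rot: [-0.299, 0.642, 0.3, 0.639]
contact_force: [0.2, 0.7, 0.5]
grip_width: 1.003
clock: 17.7
ee_pos: [0.5449, -0.0686, 0.0408]
tcp_rot: [-0.299, 0.64, 0.299, 0.642]
contact_force: [-1.3, -0.7, 6.2]
grip_width: 0.628
clock: 18.2
ee_pos: [0.543, -0.0683, 0.2046]
tcp_rot: [-0.299, 0.641, 0.299, 0.641]
contact_force: [0.5, 0.3, -1.6]
grip_width: 0.626
tcp [ 0.543  -0.0683  0.2046] zaxis yaw 50.0 units tool [3.62 5.21 6.63]
```

```bash
python3 -m inch '[{"delta_pos":[0,0.3,0.37],"rotation":[0,0,0],"fingers":1},{"delta_pos":[0,0.6,0.77],"rotation":[0,0,0],"fingers":1},{"delta_pos":[0,0.6,0.77],"rotation":[0,0,0],"fingers":1},{"delta_pos":[0,0.6,0.77],"rotation":[0,0,0],"fingers":1},{"delta_pos":[0,0.6,0.77],"rotation":[0,0,0],"fingers":1}]'
python3 -m inch '[{"delta_pos":[0,0.6,0.77],"rotation":[0,0,0],"fingers":1},{"delta_pos":[0,0.6,0.77],"rotation":[0,0,0],"fingers":1},{"delta_pos":[0,0.6,0.77],"rotation":[0,0,0],"fingers":1},{"delta_pos":[0,0.6,0.77],"rotation":[0,0,0],"fingers":1},{"delta_pos":[0,0.1,0.1],"rotation":[0,0,0],"fingers":1}]'
python3 -m inch '[{"delta_pos":[0,0,0],"rotation":[-1,0,0],"fingers":1},{"delta_pos":[0,0,0],"rotation":[-1,0,0],"fingers":1},{"delta_pos":[0,0,0],"rotation":[-1,0,0],"fingers":1},{"delta_pos":[0,0,0],"rotation":[-1,0,0],"fingers":1},{"delta_pos":[0,0,0],"rotation":[-1,0,0],"fingers":1}]'
python3 -m inch '[{"delta_pos":[0,0,0],"rotation":[-1,0,0],"fingers":1},{"delta_pos":[0,0,0],"rotation":[-1,0,0],"fingers":1},{"delta_pos":[0,0,0],"rotation":[-0.5,0,0],"fingers":1},{"delta_pos":[0,0,0],"rotation":[0,0,0],"fingers":1}]'
python3 -c "
from h import *
togo(.554,.267,.060)"
```

```text
clock: 18.7
ee_pos: [0.5489, 0.1085, 0.2034]
tcp_rot: [-0.298, 0.64, 0.299, 0.641]
contact_force: [1.0, -0.8, -1.6]
grip_width: 0.631
clock: 19.2
ee_pos: [0.5526, 0.2761, 0.2024]
tcp_rot: [-0.301, 0.639, 0.303, 0.64]
contact_force: [-0.5, 0.5, -1.5]
grip_width: 0.629
clock: 19.7
ee_pos: [0.5542, 0.2681, 0.2032]
tcp_rot: [-0.456, 0.541, 0.456, 0.541]
contact_force: [-0.2, 0.0, -1.1]
grip_width: 0.626
clock: 20.1
ee_pos: [0.5542, 0.2682, 0.2032]
tcp_rot: [-0.521, 0.478, 0.521, 0.478]
contact_force: [-0.1, -0.4, -0.4]
grip_width: 0.63
tcp [0.5542 0.2682 0.2032] zaxis yaw 95.0 units tool [ 3.58  0.01 -0.03]
```

```bash
python3 -m inch '[{"delta_pos":[0.6,0,-0.03],"rotation":[0,0,0],"fingers":1},{"delta_pos":[0.9,0,0],"rotation":[0,0,0],"fingers":1},{"delta_pos":[0.9,0,0],"rotation":[0,0,0],"fingers":1},{"delta_pos":[0.7,0,0],"rotation":[0,0,0],"fingers":1},{"delta_pos":[0.3,0,0],"rotation":[0,0,0],"fingers":1}]'
python3 -m inch '[{"delta_pos":[0.1,0,0],"rotation":[0,0,0],"fingers":1},{"delta_pos":[0.06,0,0],"rotation":[0,0,0],"fingers":1},{"delta_pos":[0,0,0],"rotation":[0,0,0],"fingers":1}]'
```

```text
clock: 20.6
ee_pos: [0.5525, 0.2664, 0.0641]
tcp_rot: [-0.521, 0.48, 0.521, 0.476]
contact_force: [-0.5, 0.5, -1.8]
grip_width: 0.623
clock: 20.9
ee_pos: [0.5554, 0.2677, 0.0619]
tcp_rot: [0.522, -0.477, -0.521, -0.479]
contact_force: [-0.1, 0.0, -1.9]
grip_width: 0.624
```

```bash
python3 -m inch '[{"delta_pos":[0,0,0],"rotation":[0,0,0],"fingers":-0.6},{"delta_pos":[0,0,0],"rotation":[0,0,0],"fingers":-0.6},{"delta_pos":[0,0,0],"rotation":[0,0,0],"fingers":-0.6},{"delta_pos":[-0.5,0,0],"rotation":[0,0,0],"fingers":-0.6},{"delta_pos":[-0.8,0,0],"rotation":[0,0,0],"fingers":-0.6}]'
python3 -m inch '[{"delta_pos":[-0.9,0,0],"rotation":[0,0,0],"fingers":-0.6},{"delta_pos":[-0.9,0,0],"rotation":[0,0,0],"fingers":-0.6},{"delta_pos":[-0.9,0,0],"rotation":[0,0,0],"fingers":0.1},{"delta_pos":[0,0,0],"rotation":[0,0,0],"fingers":0.1}]'
python3 - <<'E'
from lids import *
for n in('scene','side','wrist'):
  f=grab(n,n+'6.png')
  for o in lids(n,f,.096): print(n,*o)
togo(.394,.305,.08)
E
```

```text
clock: 21.4
ee_pos: [0.553, 0.2667, 0.1114]
tcp_rot: [-0.521, 0.479, 0.522, 0.476]
contact_force: [1.1, 0.9, -0.4]
grip_width: 0.793
clock: 21.8
ee_pos: [0.5576, 0.2681, 0.2267]
tcp_rot: [0.522, -0.474, -0.52, -0.481]
contact_force: [-0.4, -1.7, 1.3]
grip_width: 0.471
scene G [0.856, 0.527] px 479 179 wh 163 27 ang 6
scene G [0.56, 0.042] px 306 225 wh 33 31 ang 33
scene G [0.649, 0.048] px 339 235 wh 34 35 ang 8
scene G [0.471, -0.349] px 161 305 wh 35 35 ang 2
scene R [0.545, 0.354] px 358 174 wh 34 34 ang 4
scene R [0.554, 0.267] px 347 187 wh 35 37 ang 4
side G [0.784, 0.557] px 279 96 wh 132 57 ang 6
side G [0.625, 0.055] px 323 215 wh 36 35 ang 10
side G [0.536, 0.048] px 289 232 wh 35 36 ang 34
side G [0.456, -0.347] px 364 397 wh 36 37 ang 2
side R [0.545, 0.355] px 234 157 wh 35 35 ang 4
side R [0.398, 0.31] px 185 187 wh 9 55 ang 5
wrist G [0.541, 0.078] px 94 188 wh 35 34 ang 33
wrist G [0.626, 0.084] px 107 284 wh 34 34 ang 7
wrist G [0.713, 0.591] px 588 382 wh 44 19 ang 63
wrist R [0.393, 0.316] px 406 15 wh 8 29 ang 5
wrist R [0.547, 0.358] px 438 222 wh 37 36 ang 6
tcp [0.5542 0.2673 0.2202] zaxis yaw 95.0 units tool [3.51 3.91 1.29]
```

View pics/wrist6.png

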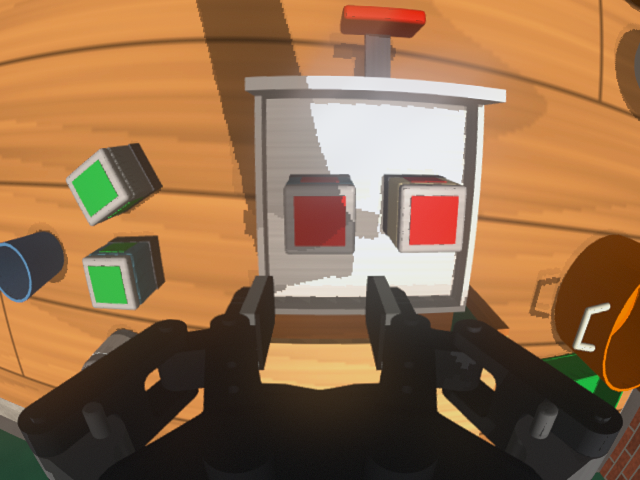

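Both red tins stand in the drawer, at pixels (320,220) and (433,222). Now I'll shut it by pinching the tab across its width.

```bash
python3 -m inch '[{"delta_pos":[0,0.78,0.26],"rotation":[0,0,0],"fingers":-1},{"delta_pos":[0,0.78,0.26],"rotation":[0,0,0],"fingers":-1},{"delta_pos":[0,0.78,0.26],"rotation":[0,0,0],"fingers":-1},{"delta_pos":[0,0.78,0.26],"rotation":[0,0,0],"fingers":-1},{"delta_pos":[0,0.78,0.26],"rotation":[0,0,0],"fingers":-1}]'
python3 -m inch '[{"delta_pos":[0,0,0],"rotation":[0,0,0],"fingers":-1},{"delta_pos":[0,0,0],"rotation":[0,0,0],"fingers":-1}]'
python3 - <<'E'
from h import *
togo(.395,.303,.083)
f=grab('wrist','w7.png')
E
```

```text
clock: 22.45
ee_pos: [0.3923, 0.3051, 0.2188]
tcp_rot: [0.522, -0.479, -0.521, -0.477]
contact_force: [0.7, -0.3, -0.0]
grip_width: 1.0
clock: 22.65
ee_pos: [0.3937, 0.3054, 0.2195]
tcp_rot: [-0.522, 0.478, 0.522, 0.477]
contact_force: [0.0, 0.2, -0.4]
grip_width: 0.996
tcp [0.3937 0.3054 0.2195] zaxis yaw 95.1 units tool [ 3.41 -0.03 -0.06]
```

View pics/w7.png

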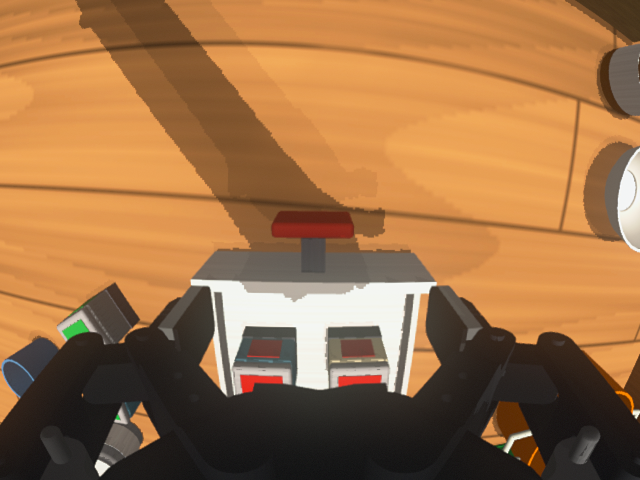

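The tab is at (313,230) in the wrist view.

Run:
```python
from h import *
f=grab('wrist')
for p in ((272,236),(354,236),(313,230),(313,212),(313,222),(313,237)): print(p,onz(f,'wrist',p,.105).round(4))
```

```text
(272, 236) [0.4047 0.27   0.105 ]
(354, 236) [0.3995 0.329  0.105 ]
(313, 230) [0.3976 0.2992 0.105 ]
(313, 212) [0.3845 0.2981 0.105 ]
(313, 222) [0.3918 0.2987 0.105 ]
(313, 237) [0.4028 0.2996 0.105 ]
```

```bash
python3 -m inch '[{"delta_pos":[0.5,-0.07,-0.16],"rotation":[0,0,0],"fingers":-1},{"delta_pos":[0.9,0,0],"rotation":[0,0,0],"fingers":-1},{"delta_pos":[0.9,0,0],"rotation":[0,0,0],"fingers":-1},{"delta_pos":[0.8,0,0],"rotation":[0,0,0],"fingers":-1},{"delta_pos":[0.4,0,0],"rotation":[0,0,0],"fingers":-1}]' 40
python3 -m inch '[{"delta_pos":[0,0,0],"rotation":[0,0,0],"fingers":1},{"delta_pos":[0,0,0],"rotation":[0,0,0],"fingers":1},{"delta_pos":[0,0,0],"rotation":[0,0,0],"fingers":1},{"delta_pos":[0,0,0],"rotation":[0,0,0],"fingers":1}]' 40
python3 -m inch '[{"delta_pos":[0,-0.2,0],"rotation":[0,0,0],"fingers":1},{"delta_pos":[0,-0.4,0],"rotation":[0,0,0],"fingers":1},{"delta_pos":[0,-0.5,0],"rotation":[0,0,0],"fingers":1},{"delta_pos":[0,-0.5,0],"rotation":[0,0,0],"fingers":1},{"delta_pos":[0,-0.5,0],"rotation":[0,0,0],"fingers":1}]' 40
```

```text
clock: 23.25
ee_pos: [0.3978, 0.2968, 0.0774]
tcp_rot: [0.521, -0.48, -0.52, -0.477]
contact_force: [0.2, -0.4, 0.1]
grip_width: 0.998
clock: 23.65
ee_pos: [0.3987, 0.3003, 0.0813]
tcp_rot: [-0.521, 0.477, 0.521, 0.479]
contact_force: [0.7, 4.3, -6.1]
grip_width: 0.69
clock: 24.15
ee_pos: [0.4822, 0.307, 0.0812]
tcp_rot: [-0.521, 0.478, 0.522, 0.478]
contact_force: [-3.3, 1.8, 4.0]
grip_width: 0.688
```

```bash
python3 -m inch '[{"delta_pos":[0,-0.5,0],"rotation":[0,0,0],"fingers":1},{"delta_pos":[0,-0.5,0],"rotation":[0,0,0],"fingers":1},{"delta_pos":[0,-0.5,0],"rotation":[0,0,0],"fingers":1},{"delta_pos":[0,-0.3,0],"rotation":[0,0,0],"fingers":1},{"delta_pos":[0,-0.2,0],"rotation":[0,0,0],"fingers":1}]'
python3 -m inch '[{"delta_pos":[0,-0.1,0],"rotation":[0,0,0],"fingers":1},{"delta_pos":[0,-0.1,0],"rotation":[0,0,0],"fingers":1},{"delta_pos":[0,-0.1,0],"rotation":[0,0,0],"fingers":1},{"delta_pos":[0,0,0],"rotation":[0,0,0],"fingers":1}]'
python3 -m inch '[{"delta_pos":[0,-0.1,0],"rotation":[0,0,0],"fingers":1},{"delta_pos":[0,0,0],"rotation":[0,0,0],"fingers":1}]'
```

```text
clock: 24.65
ee_pos: [0.5626, 0.3134, 0.0813]
tcp_rot: [0.521, -0.478, -0.521, -0.478]
contact_force: [-1.7, -0.9, 4.1]
grip_width: 0.689
clock: 25.05
ee_pos: [0.5743, 0.3144, 0.0812]
tcp_rot: [0.522, -0.477, -0.521, -0.478]
contact_force: [0.1, -1.2, 5.2]
grip_width: 0.69
clock: 25.25
ee_pos: [0.5779, 0.3147, 0.0813]
tcp_rot: [0.522, -0.477, -0.521, -0.478]
contact_force: [-0.2, -1.0, 5.3]
grip_width: 0.69
```

```bash
python3 -m inch '[{"delta_pos":[0,-0.1,0],"rotation":[0,0,0],"fingers":1},{"delta_pos":[0,0,0],"rotation":[0,0,0],"fingers":1}]'
python3 -m inch '[{"delta_pos":[0,0.05,0],"rotation":[0,0,0],"fingers":-1},{"delta_pos":[0,0,0],"rotation":[0,0,0],"fingers":-1},{"delta_pos":[0,0,0],"rotation":[0,0,0],"fingers":-1},{"delta_pos":[-0.9,0,0],"rotation":[0,0,0],"fingers":-1},{"delta_pos":[-0.9,0,0],"rotation":[0,0,0],"fingers":-1}]'
python3 -m inch '[{"delta_pos":[-0.9,0,0],"rotation":[0,0,0],"fingers":-1},{"delta_pos":[-0.9,0,0],"rotation":[0,0,0],"fingers":-1},{"delta_pos":[0,0,0],"rotation":[0,0,0],"fingers":-1}]'
python3 - <<'E'
from lids import *
for n in('scene','side','wrist'):
  f=grab(n,n+'8.png')
  for o in lids(n,f): print(n,*o)
togo(.544,.066,.037);togo(.6365,.0725,.037)
E
```

```text
clock: 25.45
ee_pos: [0.5779, 0.3147, 0.0812]
tcp_rot: [-0.52, 0.48, 0.523, 0.475]
contact_force: [-12.2, -3.9, 13.6]
grip_width: 0.69
clock: 25.95
ee_pos: [0.5784, 0.3149, 0.1518]
tcp_rot: [0.522, -0.479, -0.521, -0.476]
contact_force: [1.2, 0.1, 0.4]
grip_width: 1.002
clock: 26.25
ee_pos: [0.5823, 0.3162, 0.2305]
tcp_rot: [0.522, -0.474, -0.52, -0.481]
contact_force: [0.6, -0.3, -0.3]
grip_width: 1.001
scene G [0.851, 0.566] px 479 179 wh 168 28 ang 6
scene G [0.544, 0.066] px 306 225 wh 34 32 ang 33
scene G [0.636, 0.072] px 338 235 wh 35 36 ang 8
scene G [0.453, -0.337] px 161 305 wh 36 37 ang 2
side G [0.805, 0.587] px 281 95 wh 133 57 ang 6
side G [0.636, 0.073] px 323 215 wh 36 36 ang 10
side G [0.544, 0.066] px 289 232 wh 34 37 ang 34
side G [0.462, -0.339] px 364 397 wh 37 38 ang 2
wrist G [0.545, 0.064] px 57 159 wh 37 37 ang 34
wrist G [0.636, 0.071] px 68 252 wh 37 37 ang 6
wrist G [0.824, 0.584] px 519 430 wh 68 39 ang 25
wrist R [0.582, 0.316] px 320 218 wh 10 62 ang 5
tcp [0.5789 0.3153 0.2238] zaxis yaw 95.0 units tool [ 4.67  1.41 -6.13]
tcp [0.5789 0.3153 0.2238] zaxis yaw 95.0 units tool [ 4.67 -0.9  -6.17]
```

View pics/side8.png

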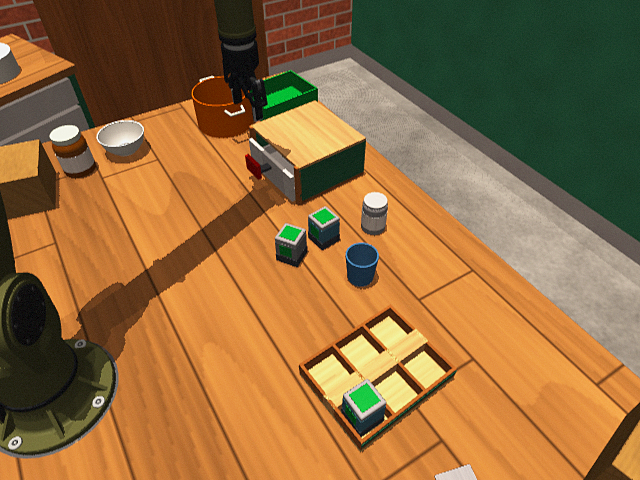

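The side view shows the drawer shut, with green tins at (291,240) and (323,222), the stock tin in place, and cup and can untouched. On to the nearer green tin with jaws at 123°.

```bash
python3 -m inch '[{"delta_pos":[0,0.2,-0.87],"rotation":[0,0,0],"fingers":-1},{"delta_pos":[0,0.2,-0.88],"rotation":[0,0,0],"fingers":-1},{"delta_pos":[0,0.2,-0.88],"rotation":[0,0,0],"fingers":-1},{"delta_pos":[0,0.2,-0.88],"rotation":[0,0,0],"fingers":-1},{"delta_pos":[0,0.2,-0.88],"rotation":[0,0,0],"fingers":-1}]'
python3 -m inch '[{"delta_pos":[0,0.2,-0.88],"rotation":[0,0,0],"fingers":-1},{"delta_pos":[0,0.2,-0.88],"rotation":[0,0,0],"fingers":-1},{"delta_pos":[0,0,0],"rotation":[-1,0,0],"fingers":-1},{"delta_pos":[0,0,0],"rotation":[-1,0,0],"fingers":-1},{"delta_pos":[0,0,0],"rotation":[-1,0,0],"fingers":-1}]'
python3 -m inch '[{"delta_pos":[0,0,0],"rotation":[-1,0,0],"fingers":-1},{"delta_pos":[0,0,0],"rotation":[-0.7,0,0],"fingers":-1},{"delta_pos":[0,0,0],"rotation":[0,0,0],"fingers":-1}]'
python3 - <<'E'
from lids import *
f=grab('wrist')
for o in lids('wrist',f): print(*o)
togo(.5445,.0655,.037); print(env.observe()['q'].round(2))
E
```

```text
clock: 26.9
ee_pos: [0.5534, 0.1354, 0.2226]
tcp_rot: [-0.521, 0.478, 0.522, 0.477]
contact_force: [0.4, -0.6, 0.8]
grip_width: 0.999
clock: 27.4
ee_pos: [0.5439, 0.065, 0.2228]
tcp_rot: [-0.59, 0.39, 0.591, 0.388]
contact_force: [0.8, 0.4, 0.2]
grip_width: 1.0
clock: 27.7
ee_pos: [0.544, 0.0653, 0.2229]
tcp_rot: [-0.622, 0.337, 0.623, 0.335]
contact_force: [-0.8, -0.2, -0.1]
grip_width: 1.0
G [0.638, 0.071] px 267 309 wh 34 37 ang 7
tcp [0.5441 0.0653 0.2232] zaxis yaw 123.1 units tool [ 4.65 -0.02 -0.  ]
[-0.91  0.13  0.81  1.74 -0.1   1.31  2.07]
```

Run:
```python
from lids import *
f=grab('wrist','w9.png')
print(f['image'][200:245:15,300:340:10].tolist())
for n in('scene','side'):
  f=grab(n)
  for o in lids(n,f): print(n,*o)
```

```text
[[[67, 119, 56], [66, 119, 56], [67, 119, 56], [66, 119, 56]], [[62, 119, 54], [60, 118, 54], [62, 119, 55], [59, 117, 52]], [[59, 118, 53], [57, 118, 52], [57, 118, 54], [59, 119, 54]]]
scene G [0.851, 0.566] px 479 179 wh 168 28 ang 6
scene G [0.637, 0.072] px 339 236 wh 35 36 ang 7
scene G [0.453, -0.337] px 161 305 wh 36 37 ang 2
side G [0.638, 0.072] px 324 215 wh 35 36 ang 7
side G [0.462, -0.34] px 364 397 wh 37 38 ang 2
side R [0.589, 0.349] px 252 159 wh 6 56 ang 4
```

View pics/w9.png

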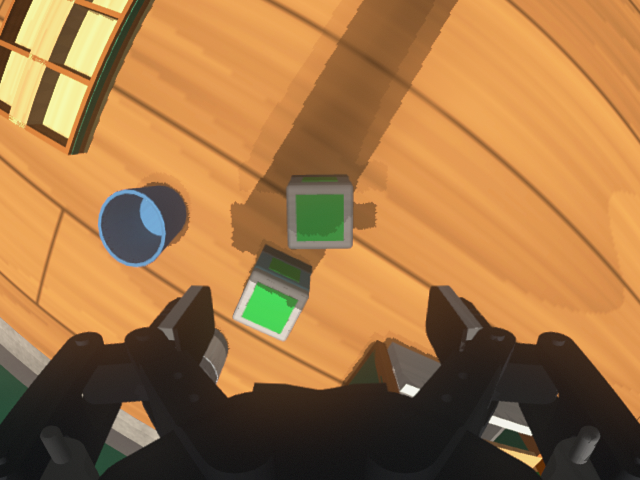

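The tin at (320,217) is only in the arm's shadow, centred and square to the jaws. I'll go down and grip.

```bash
python3 -m inch '[{"delta_pos":[0.9,-0.02,0],"rotation":[0,0,0],"fingers":-1},{"delta_pos":[1,0,0],"rotation":[0,0,0],"fingers":-1},{"delta_pos":[1,0,0],"rotation":[0,0,0],"fingers":-1},{"delta_pos":[1,0,0],"rotation":[0,0,0],"fingers":-1},{"delta_pos":[0.73,0,0],"rotation":[0,0,0],"fingers":-1}]' 40
python3 -m inch '[{"delta_pos":[0,0,0],"rotation":[0,0,0],"fingers":-1},{"delta_pos":[0,0,0],"rotation":[0,0,0],"fingers":1},{"delta_pos":[0,0,0],"rotation":[0,0,0],"fingers":1},{"delta_pos":[0,0,0],"rotation":[0,0,0],"fingers":1},{"delta_pos":[0,0,0],"rotation":[0,0,0],"fingers":1}]' 40
python3 -m inch '[{"delta_pos":[-0.5,0,0],"rotation":[0,0,0],"fingers":1},{"delta_pos":[-0.9,0,0],"rotation":[0,0,0],"fingers":1},{"delta_pos":[-0.9,0,0],"rotation":[0,0,0],"fingers":1},{"delta_pos":[-0.9,0,0],"rotation":[0,0,0],"fingers":1},{"delta_pos":[-0.9,0,0],"rotation":[0,0,0],"fingers":1}]' 40
python3 - <<'E'
from lids import *
for n in('scene','side'):
  f=grab(n)
  print([o for o in lids(n,f,.084) if o[1][1]<-.3])
c=np.array([.529,-.283]);t=np.radians(5)
p=c+[.074*np.cos(t)-.051*np.sin(t),.074*np.sin(t)+.051*np.cos(t)];print(p)
togo(*p,.047)
E
```

```text
clock: 28.4
ee_pos: [0.5441, 0.0656, 0.0367]
tcp_rot: [-0.621, 0.337, 0.623, 0.336]
contact_force: [0.3, -0.6, -0.9]
grip_width: 0.997
clock: 28.9
ee_pos: [0.5474, 0.0662, 0.0415]
tcp_rot: [0.623, -0.335, -0.621, -0.337]
contact_force: [0.4, -0.1, 7.7]
grip_width: 0.627
clock: 29.4
ee_pos: [0.5452, 0.0655, 0.2052]
tcp_rot: [0.622, -0.336, -0.622, -0.337]
contact_force: [1.2, 1.3, -2.0]
grip_width: 0.626
[('G', [0.46, -0.342], 'px', 161, 305, 'wh', 35, 36, 'ang', 2)]
[('G', [0.46, -0.342], 'px', 364, 397, 'wh', 37, 37, 'ang', 2)]
[ 0.59827346 -0.22574455]
tcp [0.5488 0.0658 0.2089] zaxis yaw 123.2 units tool [ 4.03  2.99 -6.77]
```

```bash
python3 -m inch '[{"delta_pos":[0,0.2,-0.42],"rotation":[0,0,0],"fingers":1},{"delta_pos":[0,0.4,-0.9],"rotation":[0,0,0],"fingers":1},{"delta_pos":[0,0.4,-0.9],"rotation":[0,0,0],"fingers":1},{"delta_pos":[0,0.4,-0.9],"rotation":[0,0,0],"fingers":1},{"delta_pos":[0,0.4,-0.9],"rotation":[0,0,0],"fingers":1}]'
python3 -m inch '[{"delta_pos":[0,0.4,-0.9],"rotation":[0,0,0],"fingers":1},{"delta_pos":[0,0.4,-0.9],"rotation":[0,0,0],"fingers":1},{"delta_pos":[0,0.4,-0.9],"rotation":[0,0,0],"fingers":1},{"delta_pos":[0,0,0],"rotation":[1,0,0],"fingers":1},{"delta_pos":[0,0,0],"rotation":[1,0,0],"fingers":1}]'
python3 -m inch '[{"delta_pos":[0,0,0],"rotation":[1,0,0],"fingers":1},{"delta_pos":[0,0,0],"rotation":[1,0,0],"fingers":1},{"delta_pos":[0,0,0],"rotation":[0.7,0,0],"fingers":1},{"delta_pos":[0,0,0],"rotation":[0,0,0],"fingers":1}]'
python3 - <<'E'
from lids import *
f=grab('wrist','w10.png')
togo(.598,-.226,.047)
E
```

```text
clock: 30.0
ee_pos: [0.5729, -0.1094, 0.2027]
tcp_rot: [-0.622, 0.336, 0.622, 0.336]
contact_force: [0.2, 0.3, -1.2]
grip_width: 0.625
clock: 30.5
ee_pos: [0.5906, -0.2285, 0.2024]
tcp_rot: [-0.581, 0.403, 0.582, 0.402]
contact_force: [0.3, 1.0, -2.3]
grip_width: 0.627
clock: 30.9
ee_pos: [0.5919, -0.2246, 0.2024]
tcp_rot: [-0.521, 0.478, 0.522, 0.478]
contact_force: [0.1, -0.1, -2.0]
grip_width: 0.629
tcp [ 0.592  -0.2246  0.2026] zaxis yaw 95.1 units tool [ 3.89 -0.15 -0.05]
```

View pics/w10.png

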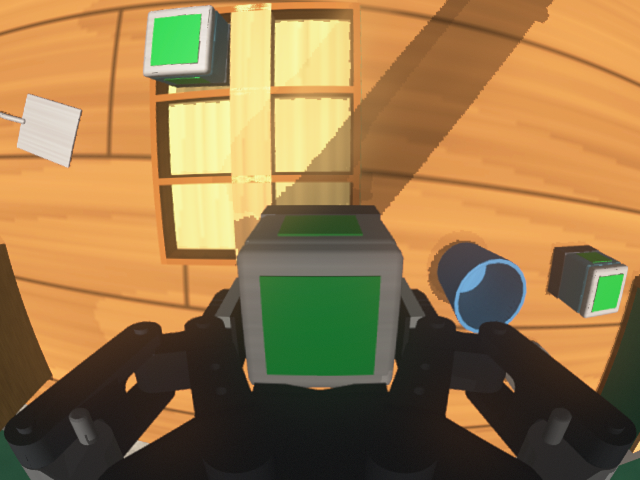

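Held tin over the crate's far +y corner cell. Dividers are near rows 94 and 179, the bar spans columns 230–271, the outer edges are near columns 155 and 361, and the far wall is at row 258. I'll fit the crate pose from these.

Run:
```python
from h import *
from scipy.optimize import least_squares
np.set_printoptions(precision=4,suppress=True)
f=grab('wrist')
# (pixel, axis, crate coordinate) all on top z=.038
obs=[((340,93),0,-.037),((200,94),0,-.037),((340,179),0,.037),((200,181),0,.037),((200,263),0,.114),
((361,60),1,.091),((361,130),1,.091),((153,100),1,-.091),((163,230),1,-.091),((231,60),1,-.017),((232,140),1,-.017),((271,60),1,.017),((273,140),1,.017)]
P=[onz(f,'wrist',p,.038)[:2] for p,_,_ in obs]
def res(v):
    c,s=np.cos(v[2]),np.sin(v[2]);M=np.array([[c,s],[-s,c]])
    return [(M@(p-v[:2]))[a]-k for p,(_,a,k) in zip(P,obs)]
r=least_squares(res,[.529,-.283,.087],loss='soft_l1',f_scale=.003)
v=r.x;print(v[:2],np.degrees(v[2]));print((np.array(res(v))*1000).round(1))
c,s=np.cos(v[2]),np.sin(v[2])
for a in((.074,.051),(0,.051),(-.074,-.051)): print(a,v[:2]+[c*a[0]-s*a[1],s*a[0]+c*a[1]])
q=v[:2]+[c*.074-s*.051,s*.074+c*.051]
togo(*q,.05)
```

```text
[ 0.5317 -0.287 ] 5.369280871045674
[ 2.9 -0.7  0.4  0.1 -2.5 -1.3 -1.4  1.8  4.1 -0.6 -0.4 -0.9  0.3]
(0.074, 0.051) [ 0.6006 -0.2293]
(0, 0.051) [ 0.5269 -0.2363]
(-0.074, -0.051) [ 0.4628 -0.3447]
tcp [ 0.592  -0.2247  0.2027] zaxis yaw 95.1 units tool [ 3.82 -0.21 -0.14]
```

```bash
python3 -m inch '[{"delta_pos":[0.3,-0.2,-0.12],"rotation":[0,0,0],"fingers":1},{"delta_pos":[0.8,0,0],"rotation":[0,0,0],"fingers":1},{"delta_pos":[0.8,0,0],"rotation":[0,0,0],"fingers":1},{"delta_pos":[0.5,0,0],"rotation":[0,0,0],"fingers":1},{"delta_pos":[0,0,0],"rotation":[0,0,0],"fingers":1}]'
python3 -m inch '[{"delta_pos":[0.4,0,0],"rotation":[0,0,0],"fingers":1},{"delta_pos":[0.4,0,0],"rotation":[0,0,0],"fingers":1},{"delta_pos":[0.4,0,0],"rotation":[0,0,0],"fingers":1},{"delta_pos":[0,0,0],"rotation":[0,0,0],"fingers":1},{"delta_pos":[0,0,0],"rotation":[0,0,0],"fingers":1}]'
```

```text
clock: 31.5
ee_pos: [0.5985, -0.2276, 0.1038]
tcp_rot: [-0.52, 0.478, 0.524, 0.476]
contact_force: [0.6, -0.8, -1.9]
grip_width: 0.623
clock: 32.0
ee_pos: [0.6006, -0.229, 0.0589]
tcp_rot: [-0.521, 0.478, 0.522, 0.478]
contact_force: [0.2, 0.9, -1.7]
grip_width: 0.628
```

```bash
python3 -m inch '[{"delta_pos":[0.12,0,0],"rotation":[0,0,0],"fingers":1},{"delta_pos":[0.1,0,0],"rotation":[0,0,0],"fingers":1},{"delta_pos":[0,0,0],"rotation":[0,0,0],"fingers":1}]'
python3 -m inch '[{"delta_pos":[0,0,0],"rotation":[0,0,0],"fingers":-0.6},{"delta_pos":[0,0,0],"rotation":[0,0,0],"fingers":-0.6},{"delta_pos":[0,0,0],"rotation":[0,0,0],"fingers":-0.6},{"delta_pos":[-0.5,0,0],"rotation":[0,0,0],"fingers":-0.6},{"delta_pos":[-0.8,0,0],"rotation":[0,0,0],"fingers":-0.6}]'
python3 -m inch '[{"delta_pos":[-0.9,0,0],"rotation":[0,0,0],"fingers":-1},{"delta_pos":[-0.9,0,0],"rotation":[0,0,0],"fingers":-1},{"delta_pos":[-0.9,0,0],"rotation":[0,0,0],"fingers":-1},{"delta_pos":[-0.5,0,0],"rotation":[0,0,0],"fingers":-1},{"delta_pos":[0,0,0],"rotation":[0,0,0],"fingers":-1}]'
python3 - <<'E'
from lids import *
for n in('scene','side'):
  f=grab(n)
  for o in lids(n,f): print(n,*o)
  print([o for o in lids(n,f,.084) if o[1][1]<-.15])
togo(.637,.0725,.037)
E
```

```text
clock: 32.3
ee_pos: [0.6006, -0.2288, 0.0502]
tcp_rot: [-0.521, 0.478, 0.522, 0.478]
contact_force: [-0.2, -0.2, -1.5]
grip_width: 0.63
clock: 32.8
ee_pos: [0.5994, -0.2282, 0.1013]
tcp_rot: [-0.52, 0.478, 0.523, 0.477]
contact_force: [0.2, -0.5, 0.9]
grip_width: 0.798
clock: 33.3
ee_pos: [0.6024, -0.2302, 0.2345]
tcp_rot: [0.523, -0.477, -0.519, -0.479]
contact_force: [0.5, -0.3, -0.2]
grip_width: 1.0
scene G [0.85, 0.566] px 479 179 wh 168 28 ang 6
scene G [0.637, 0.072] px 339 235 wh 35 36 ang 7
scene G [0.592, -0.222] px 250 298 wh 36 38 ang 3
scene G [0.453, -0.337] px 161 305 wh 36 37 ang 2
[('G', [0.597, -0.228], 'px', 250, 298, 'wh', 35, 37, 'ang', 3), ('G', [0.46, -0.342], 'px', 161, 305, 'wh', 35, 36, 'ang', 2)]
side G [0.791, 0.588] px 277 97 wh 136 60 ang 6
side G [0.636, 0.073] px 323 215 wh 36 36 ang 4
side G [0.462, -0.339] px 364 397 wh 37 38 ang 2
side R [0.589, 0.349] px 252 159 wh 8 57 ang 4
[('G', [0.46, -0.342], 'px', 364, 397, 'wh', 37, 37, 'ang', 2)]
tcp [ 0.6008 -0.2289  0.2305] zaxis yaw 95.0 units tool [ 4.84 -1.56  7.43]
```

```bash
python3 -m inch '[{"delta_pos":[0,-0.19,0.93],"rotation":[0,0,0],"fingers":-1},{"delta_pos":[0,-0.19,0.93],"rotation":[0,0,0],"fingers":-1},{"delta_pos":[0,-0.19,0.93],"rotation":[0,0,0],"fingers":-1},{"delta_pos":[0,-0.19,0.93],"rotation":[0,0,0],"fingers":-1},{"delta_pos":[0,-0.19,0.93],"rotation":[0,0,0],"fingers":-1}]'
python3 -m inch '[{"delta_pos":[0,-0.19,0.93],"rotation":[0,0,0],"fingers":-1},{"delta_pos":[0,-0.19,0.93],"rotation":[0,0,0],"fingers":-1},{"delta_pos":[0,-0.19,0.93],"rotation":[0,0,0],"fingers":-1},{"delta_pos":[0,0,0],"rotation":[-0.35,0,0],"fingers":-1},{"delta_pos":[0,0,0],"rotation":[0,0,0],"fingers":-1}]'
python3 - <<'E'
from lids import *
f=grab('wrist','w11.png')
for o in lids('wrist',f): print(*o)
togo(.637,.0725,.037)
for n in('scene','side'):
  f=grab(n)
  for o in lids(n,f): print(n,*o)
E
```

```text
clock: 33.9
ee_pos: [0.6214, -0.0386, 0.2287]
tcp_rot: [-0.521, 0.478, 0.522, 0.477]
contact_force: [1.2, 0.2, 0.1]
grip_width: 1.001
clock: 34.4
ee_pos: [0.6344, 0.0746, 0.2284]
tcp_rot: [-0.53, 0.468, 0.531, 0.466]
contact_force: [-0.4, -0.2, -0.2]
grip_width: 1.001
G [0.599, -0.238] px 19 147 wh 38 38 ang 5
G [0.838, 0.569] px 635 397 wh 52 23 ang 39
R [0.577, 0.336] px 592 195 wh 11 62 ang 5
tcp [0.6345 0.0726 0.2289] zaxis yaw 97.1 units tool [ 4.8  -0.07 -0.  ]
scene G [0.85, 0.566] px 479 179 wh 168 28 ang 6
scene G [0.592, -0.222] px 250 298 wh 36 37 ang 5
scene G [0.453, -0.337] px 161 305 wh 36 37 ang 2
side G [0.791, 0.587] px 277 97 wh 136 60 ang 6
side G [0.601, -0.225] px 389 313 wh 37 37 ang 6
side G [0.462, -0.34] px 364 397 wh 37 38 ang 2
side R [0.589, 0.349] px 252 159 wh 6 57 ang 4
```

View pics/w11.png

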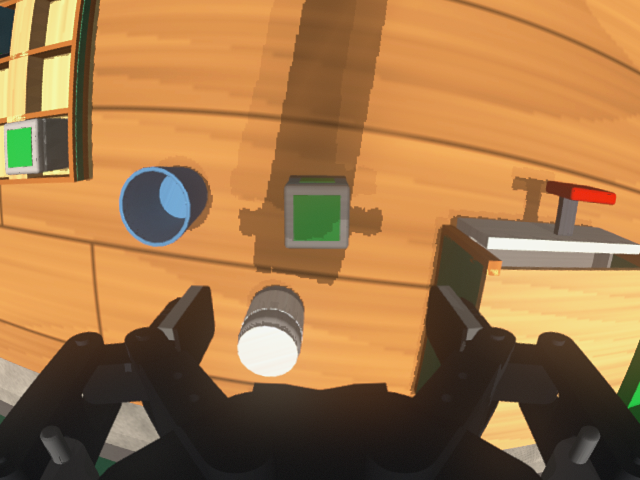

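The last green tin, at (318,217), is centred and square. Cup (155,205) and can (270,330) are clear of the fingers. Gripping.

```bash
python3 -m inch '[{"delta_pos":[0.9,-0.06,0],"rotation":[0,0,0],"fingers":-1},{"delta_pos":[1,0,0],"rotation":[0,0,0],"fingers":-1},{"delta_pos":[1,0,0],"rotation":[0,0,0],"fingers":-1},{"delta_pos":[1,0,0],"rotation":[0,0,0],"fingers":-1},{"delta_pos":[0.88,0,0],"rotation":[0,0,0],"fingers":-1}]' 40
python3 -m inch '[{"delta_pos":[0,0,0],"rotation":[0,0,0],"fingers":-1},{"delta_pos":[0,0,0],"rotation":[0,0,0],"fingers":1},{"delta_pos":[0,0,0],"rotation":[0,0,0],"fingers":1},{"delta_pos":[0,0,0],"rotation":[0,0,0],"fingers":1},{"delta_pos":[0,0,0],"rotation":[0,0,0],"fingers":1}]' 40
python3 -m inch '[{"delta_pos":[-0.5,0,0],"rotation":[0,0,0],"fingers":1},{"delta_pos":[-0.9,0,0],"rotation":[0,0,0],"fingers":1},{"delta_pos":[-0.9,0,0],"rotation":[0,0,0],"fingers":1},{"delta_pos":[-0.9,0,0],"rotation":[0,0,0],"fingers":1},{"delta_pos":[-0.9,0,0],"rotation":[0,0,0],"fingers":1}]' 40
python3 -c "
from h import *
togo(.526,-.2355,.05)"
```

```text
clock: 35.05
ee_pos: [0.637, 0.0713, 0.0373]
tcp_rot: [-0.529, 0.469, 0.529, 0.469]
contact_force: [0.1, -0.0, -0.1]
grip_width: 0.999
clock: 35.55
ee_pos: [0.6398, 0.0726, 0.0422]
tcp_rot: [0.531, -0.467, -0.529, -0.469]
contact_force: [-0.0, -1.8, 7.3]
grip_width: 0.627
clock: 36.05
ee_pos: [0.6374, 0.0732, 0.2053]
tcp_rot: [-0.53, 0.468, 0.53, 0.468]
contact_force: [0.6, 0.9, -1.3]
grip_width: 0.627
tcp [0.6374 0.0732 0.2053] zaxis yaw 97.1 units tool [ 3.87  3.72 -7.32]
```

```bash
python3 -m inch '[{"delta_pos":[0,0.2,-0.4],"rotation":[0,0,0],"fingers":1},{"delta_pos":[0,0.44,-0.86],"rotation":[0,0,0],"fingers":1},{"delta_pos":[0,0.44,-0.86],"rotation":[0,0,0],"fingers":1},{"delta_pos":[0,0.44,-0.86],"rotation":[0,0,0],"fingers":1},{"delta_pos":[0,0.44,-0.86],"rotation":[0,0,0],"fingers":1}]'
python3 -m inch '[{"delta_pos":[0,0.44,-0.86],"rotation":[0,0,0],"fingers":1},{"delta_pos":[0,0.44,-0.86],"rotation":[0,0,0],"fingers":1},{"delta_pos":[0,0.44,-0.86],"rotation":[0,0,0],"fingers":1},{"delta_pos":[0,0.44,-0.86],"rotation":[0.3,0,0],"fingers":1},{"delta_pos":[0,0,0],"rotation":[0,0,0],"fingers":1}]'
python3 -c "
from h import *
togo(.526,-.2355,.05)"
```

```text
clock: 36.55
ee_pos: [0.5773, -0.0908, 0.2027]
tcp_rot: [-0.53, 0.468, 0.53, 0.468]
contact_force: [0.4, -0.6, -0.9]
grip_width: 0.626
clock: 37.05
ee_pos: [0.5214, -0.2418, 0.2033]
tcp_rot: [0.52, -0.48, -0.519, -0.478]
contact_force: [-0.5, -0.7, -1.9]
grip_width: 0.626
tcp [ 0.5214 -0.2418  0.2033] zaxis yaw 94.6 units tool [ 3.83 -0.13  0.16]
```

```bash
python3 -m inch '[{"delta_pos":[0,0,0],"rotation":[0,0,0],"fingers":1},{"delta_pos":[0,0,0],"rotation":[0,0,0],"fingers":1}]'
python3 -c "
from h import *
togo(.526,-.2355,.05)"
```

```text
clock: 37.25
ee_pos: [0.5261, -0.233, 0.2028]
tcp_rot: [-0.522, 0.476, 0.523, 0.476]
contact_force: [-0.3, 0.2, -1.5]
grip_width: 0.625
tcp [ 0.5261 -0.233   0.2028] zaxis yaw 95.4 units tool [ 3.82  0.01 -0.07]
```

```bash
python3 -m inch '[{"delta_pos":[0.3,0,-0.07],"rotation":[0,0,0],"fingers":1},{"delta_pos":[0.8,0,0],"rotation":[0,0,0],"fingers":1},{"delta_pos":[0.8,0,0],"rotation":[0,0,0],"fingers":1},{"delta_pos":[0.5,0,0],"rotation":[0,0,0],"fingers":1},{"delta_pos":[0,0,0],"rotation":[0,0,0],"fingers":1}]'
python3 -m inch '[{"delta_pos":[0.4,0,0],"rotation":[0,0,0],"fingers":1},{"delta_pos":[0.4,0,0],"rotation":[0,0,0],"fingers":1},{"delta_pos":[0.4,0,0],"rotation":[0,0,0],"fingers":1},{"delta_pos":[0,0,0],"rotation":[0,0,0],"fingers":1},{"delta_pos":[0,0,0],"rotation":[0,0,0],"fingers":1}]'
```

```text
clock: 37.75
ee_pos: [0.5242, -0.2348, 0.1033]
tcp_rot: [-0.521, 0.477, 0.525, 0.475]
contact_force: [-0.2, -0.4, -1.0]
grip_width: 0.625
clock: 38.25
ee_pos: [0.5262, -0.2372, 0.059]
tcp_rot: [-0.522, 0.477, 0.523, 0.476]
contact_force: [0.8, -0.1, -1.8]
grip_width: 0.625
```

```bash
python3 -m inch '[{"delta_pos":[0.12,0,0],"rotation":[0,0,0],"fingers":1},{"delta_pos":[0.1,0,0],"rotation":[0,0,0],"fingers":1},{"delta_pos":[0,0,0],"rotation":[0,0,0],"fingers":1}]'
python3 -m inch '[{"delta_pos":[0,0,0],"rotation":[0,0,0],"fingers":-0.6},{"delta_pos":[0,0,0],"rotation":[0,0,0],"fingers":-0.6},{"delta_pos":[0,0,0],"rotation":[0,0,0],"fingers":-0.6},{"delta_pos":[-0.5,0,0],"rotation":[0,0,0],"fingers":-0.6},{"delta_pos":[-0.8,0,0],"rotation":[0,0,0],"fingers":-0.6}]'
python3 -m inch '[{"delta_pos":[-0.9,0,0],"rotation":[0,0,0],"fingers":-1},{"delta_pos":[-0.9,0,0],"rotation":[0,0,0],"fingers":-1},{"delta_pos":[-0.9,0,0],"rotation":[0,0,0],"fingers":-1},{"delta_pos":[0,0.9,0],"rotation":[0,0,0],"fingers":-1},{"delta_pos":[0,0.5,0.5],"rotation":[0,0,0],"fingers":-1}]'
python3 -m inch '[{"delta_pos":[0,0,0.9],"rotation":[0,0,0],"fingers":-1},{"delta_pos":[0,0,0.9],"rotation":[0,0,0],"fingers":-1},{"delta_pos":[0,0,0.9],"rotation":[0,0,0],"fingers":-1},{"delta_pos":[0,0,0.9],"rotation":[0,0,0],"fingers":-1},{"delta_pos":[0,0,0],"rotation":[0,0,0],"fingers":-1}]'
python3 - <<'E'
from lids import *
I=[]
for n in('scene','side'):
  f=grab(n)
  print([o for o in lids(n,f,.084)])
  J=cv2.cvtColor(f['image'],cv2.COLOR_RGB2BGR)
  x,y=(120,150) if n=='scene' else (200,95)
  I.append(cv2.resize(J[y:y+340,x:x+260],(400,523)))
cv2.imwrite('pics/end.png',np.hstack(I))
E
```

```text
clock: 38.55
ee_pos: [0.5264, -0.2371, 0.0504]
tcp_rot: [0.523, -0.476, -0.523, -0.476]
contact_force: [0.4, -0.3, -2.2]
grip_width: 0.625
clock: 39.05
ee_pos: [0.5249, -0.2363, 0.1015]
tcp_rot: [-0.521, 0.477, 0.524, 0.476]
contact_force: [0.7, 0.4, 0.6]
grip_width: 0.8
clock: 39.55
ee_pos: [0.4671, -0.2263, 0.2117]
tcp_rot: [0.522, -0.478, -0.52, -0.477]
contact_force: [-1.7, -1.1, -0.3]
grip_width: 1.001
clock: 40.05
ee_pos: [0.4552, -0.0736, 0.2106]
tcp_rot: [-0.524, 0.473, 0.525, 0.475]
contact_force: [0.3, 0.2, -0.3]
grip_width: 1.003
[('G', [0.853, 0.551], 'px', 479, 179, 'wh', 166, 28, 'ang', 6), ('G', [0.522, -0.237], 'px', 219, 287, 'wh', 34, 37, 'ang', 5), ('G', [0.597, -0.228], 'px', 250, 298, 'wh', 36, 37, 'ang', 5), ('G', [0.46, -0.342], 'px', 161, 305, 'wh', 35, 36, 'ang', 2)]
[('G', [0.598, -0.229], 'px', 389, 313, 'wh', 37, 37, 'ang', 6), ('G', [0.522, -0.237], 'px', 359, 334, 'wh', 36, 37, 'ang', 5), ('G', [0.46, -0.342], 'px', 364, 397, 'wh', 37, 37, 'ang', 2)]
```

View pics/end.png

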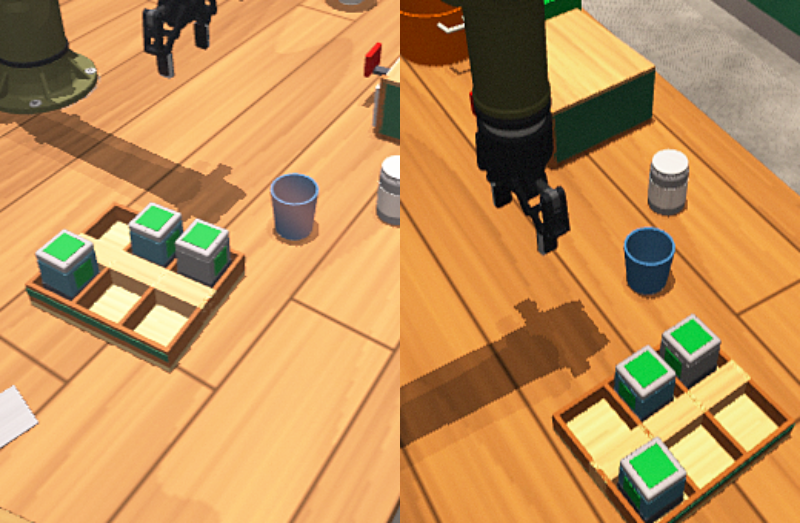

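Both green tins stand in the crate, and the two cameras agree on their lid positions at z = 0.084, so both are seated on the cell floor. The stock tin, cup and can are where they started, the drawer is shut and the arm is clear. Handing in.

```bash
python3 -c "
from h import *
print(order.hand_in())"
```

```text
the job is handed in; nothing more can be done
None
```

I sorted the four loose tins and handed the job in at about 40 s of the 210 s allowed; no verdict is reported.

- **Red tins:** I pulled the drawer to its stop (0.18 m) and stood both red tins in it. Then I pushed it back until it pressed against its closed stop; the tab had travelled about 179 mm. I saw both tins standing in the drawer before closing, but could not see inside afterwards.
- **Green tins:** I stood the two green tins in the middle and +x end cells of the crate's +y row. In the last pictures both cameras agree to 1 mm on their lid positions at the height expected for tins on the cell floor.
- **Everything else:** The stock tin was at the same position in both cameras, and the cup and can looked untouched. I saw no third green tin and no tin knocked aside.

One lid-colour check in the wrist camera failed because the arm's shadow darkened the tin. The picture showed the tin centred between the fingers, so I carried on. No check disagreed at the end.

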